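# Load the cookie lifters into the wash cassette and clamp them

### The job

Baking is over: slide every cookie lifter lying on the bench blade first into a slot of its own in the steel wash cassette, flat on the slot's floor and fully home against the back wall. When all of them are in, see that all four clamp knobs are screwed down clockwise to their stops, those over empty slots too, so that nothing works loose in the washer. Leave the cookie cutters and the sugar shaker where they are.

Things in the scene. Friction and masses are not known exactly. Their poses are not given: they have to be found in the camera images.
- cassette: Low wash cassette, 116 mm deep (x) x 376 wide (y); heavy, does not shift. Origin on the bench under it; +x from its front edge (x = -75) to the back wall (inner face x = +29, 22 high). Floor 4 thick; dividers 14 high from x = -45 back. Slots open in front, and on top save under the clamp bridge (x -12 to +22, underside 14, top 22 above the bench). A 16 long lug at each end.
- slot1 (a point): Slot 1, 74 mm wide, centred at cassette y = -135 (slots run 1 to 4 towards +y). It marks the spot on its floor, 4 above the bench at cassette x = -10, where a lifter's origin lies when the lifter is fully home, its blade against the back wall and pointing along cassette +x.
- slot2 (a point): Slot 2, 74 mm wide, centred at cassette y = -45 (slots run 1 to 4 towards +y). It marks the spot on its floor, 4 above the bench at cassette x = -10, where a lifter's origin lies when the lifter is fully home, its blade against the back wall and pointing along cassette +x.
- slot3 (a point): Slot 3, 74 mm wide, centred at cassette y = 45 (slots run 1 to 4 towards +y). It marks the spot on its floor, 4 above the bench at cassette x = -10, where a lifter's origin lies when the lifter is fully home, its blade against the back wall and pointing along cassette +x.
- slot4 (a point): Slot 4, 74 mm wide, centred at cassette y = 135 (slots run 1 to 4 towards +y). It marks the spot on its floor, 4 above the bench at cassette x = -10, where a lifter's origin lies when the lifter is fully home, its blade against the back wall and pointing along cassette +x.
- clamp1 (a joint): Captive clamp screw over slot 1, rad: 0 undone, grows as its knob is turned clockwise seen from above, end stop at 2.6. Stiff (about 0.06 Nm), stays where left. Its round foot, 20 across, under the bridge comes down with it: 9 mm above the slot floor at 0, 2.8 mm (nipping the 3 mm blade) at 2.6. Starts nearly undone.
- clamp1_wing (a point): Centre of the black wing grip of clamp 1, 42.5 mm above the bench, on its upright turning axis (cassette x = +5, mid slot). The wing is an upright bar 48 long, 13 thick, from 28 to 52 above the bench, along the cassette's x axis when the joint reads 0 and turning with it; under it a round boss 30 across.
- clamp2 (a joint): Captive clamp screw over slot 2, rad: 0 undone, grows as its knob is turned clockwise seen from above, end stop at 2.6. Stiff (about 0.06 Nm), stays where left. Its round foot, 20 across, under the bridge comes down with it: 9 mm above the slot floor at 0, 2.8 mm (nipping the 3 mm blade) at 2.6. Starts nearly undone.
- clamp2_wing (a point): Centre of the black wing grip of clamp 2, 42.5 mm above the bench, on its upright turning axis (cassette x = +5, mid slot). The wing is an upright bar 48 long, 13 thick, from 28 to 52 above the bench, along the cassette's x axis when the joint reads 0 and turning with it; under it a round boss 30 across.
- clamp3 (a joint): Captive clamp screw over slot 3, rad: 0 undone, grows as its knob is turned clockwise seen from above, end stop at 2.6. Stiff (about 0.06 Nm), stays where left. Its round foot, 20 across, under the bridge comes down with it: 9 mm above the slot floor at 0, 2.8 mm (nipping the 3 mm blade) at 2.6. Starts nearly undone.
- clamp3_wing (a point): Centre of the black wing grip of clamp 3, 42.5 mm above the bench, on its upright turning axis (cassette x = +5, mid slot). The wing is an upright bar 48 long, 13 thick, from 28 to 52 above the bench, along the cassette's x axis when the joint reads 0 and turning with it; under it a round boss 30 across.
- clamp4 (a joint): Captive clamp screw over slot 4, rad: 0 undone, grows as its knob is turned clockwise seen from above, end stop at 2.6. Stiff (about 0.06 Nm), stays where left. Its round foot, 20 across, under the bridge comes down with it: 9 mm above the slot floor at 0, 2.8 mm (nipping the 3 mm blade) at 2.6. Starts nearly undone.
- clamp4_wing (a point): Centre of the black wing grip of clamp 4, 42.5 mm above the bench, on its upright turning axis (cassette x = +5, mid slot). The wing is an upright bar 48 long, 13 thick, from 28 to 52 above the bench, along the cassette's x axis when the joint reads 0 and turning with it; under it a round boss 30 across.
- lifter1: Cookie lifter with red handle, 160 g, flat on the bench; may be absent. Steel blade 78 mm long (x) x 66 wide (y) x 3 thick; origin at the centre of the blade's underside, +x to its free front edge, z up. A narrow neck rises from the rear edge (x = -39) to the handle, a bar from x = -50 to -140, 20 wide, from 23 to 41 above the blade's underside. Balances at x = -23.
- lifter2: Cookie lifter with green handle, 160 g, flat on the bench; may be absent. Steel blade 78 mm long (x) x 66 wide (y) x 3 thick; origin at the centre of the blade's underside, +x to its free front edge, z up. A narrow neck rises from the rear edge (x = -39) to the handle, a bar from x = -50 to -140, 20 wide, from 23 to 41 above the blade's underside. Balances at x = -23.
- lifter3: Cookie lifter with blue handle, 160 g, flat on the bench; may be absent. Steel blade 78 mm long (x) x 66 wide (y) x 3 thick; origin at the centre of the blade's underside, +x to its free front edge, z up. A narrow neck rises from the rear edge (x = -39) to the handle, a bar from x = -50 to -140, 20 wide, from 23 to 41 above the blade's underside. Balances at x = -23.
- lifter4: Cookie lifter with orange handle, 160 g, flat on the bench; may be absent. Steel blade 78 mm long (x) x 66 wide (y) x 3 thick; origin at the centre of the blade's underside, +x to its free front edge, z up. A narrow neck rises from the rear edge (x = -39) to the handle, a bar from x = -50 to -140, 20 wide, from 23 to 41 above the blade's underside. Balances at x = -23.
- tree_cutter: Bystander: steel tree-shaped cookie cutter, 100 x 80 x 26 mm high; origin at the centre of its underside.
- star_cutter: Bystander: brass star-shaped cookie cutter, 84 mm across, 24 high; origin at the centre of its underside.
- shaker: Bystander: upright metal sugar shaker, 64 mm across, 110 high; origin at the centre of its underside.
Mind the look-alikes: they are no part of the job. Leave any yellow look-alike of the lifter4 alone.

How it is judged:
By the outcome, as a careful person would: the job done as asked, in the order asked, and still so for the second after the job is handed in, with the robot touching nothing.
Of lifter1, lifter2, lifter3, lifter4 only 2 to 4 are there at a start; the rules pass over those that are not, and their reading is None.
At some moment in a run one of lifter1, lifter2, lifter3, lifter4 may be knocked a few centimetres aside while the robot is not near it.
Once in a run the grip may slacken for a moment while it holds something.
It also fails if it takes over 210 s, if anything falls off the work surface, if the arm or the gripper's body presses on something with over 40 N, if the wrist force passes 120 N, or if a joint passes its speed limit or range.

### The arm

A 6-joint arm with a two-finger parallel gripper is mounted at the origin on the work surface. World frame = base frame: x ahead of the robot, y to its left, z up, the work surface at z = 0. Lengths are in m, angles in degrees, forces in N, time in s.
With the tool pointing down it reaches from about 0.375 to 0.9 m from the base axis. Payload 3.1 kg.
Tool frame: the origin (TCP) lies at the very end of the fingers, on their centre line; the grasp point (between the pads) lies 19 mm behind it; z points along the fingers, y is the line along which they close (so a half turn about z gives the same grasp; the last joint's range is limited). The gripper opens to 87 mm and grips with 3 to 60 N. Pads are 19 mm wide; open, the fingers measure 117 mm over their backs; the gripper's body (75 mm by 190 mm) begins 51 mm behind the grasp point.
Start: joints at [-74.742, 30.224, 82.088, -0, 67.689, -10.227], TCP at [0.269, -0.564, 0.223] pointing down, gripper open.
Joint ranges: [-176.69, 176.69], [-43.24, 126.21], [12.49, 139.97], [-82, 262], [0, 151.66], [-163.58, 163.58]. Speed limits (degrees/s): [159.86, 159.86, 180, 180, 180, 180].

### API

Orientations are given as a 3x3 rotation matrix whose columns are the frame's x, y, z axes.
In Python, from rig import readout, viewer, ticket gives the robot as it stands.
- The arm moves only by the tool send_rows, never from a script. Its argument "moves" is a list of rows, each a list of 6 numbers: the shift along the tool's x, y, z in units of 250 mm (1.0 is 250 mm), then the turn, a rotation vector about the tool's x, y, z in units of 90 degrees (1.0 is 90 degrees). A call has 1 to 12 rows; each row is the pose to reach, as a shift and turn from the pose commanded when the call began, along the tool's axes at that moment; what a row does not reach only later rows make up. A row lasts 1/10 s, in which the tool goes at most 50 mm and 8.59 degrees, less where a joint would pass 70% of its speed; a pose out of reach is approached as far as the arm can. A call with a number of a shift or a turn outside -1 to 1 is refused whole. A call with a gripper value outside its range is refused whole. "grip" is the opening, from 0 (shut) to 1 (fully open), set as the call begins (left out, the last holds). The fingers move at their own pace and stop on an object; the grip force is fixed at half the most. Time passes only in rows, so rows that repeat a pose let the fingers close. It gives the time, the measured TCP pose, the force, the opening and the grip force at its end, in the units of the state.
- readout.read_state(): the state, without advancing time (a new reading comes with each control period).
- viewer.capture(name): name is "scene" or "top" or "wrist"; returns (picture, depth): 480x640x3 uint8, red, green, blue; 480x640 float32, m along the optical axis (not along the pixel's ray), 0 where there is no reading.
- viewer.camera_info(name): a dict with "fx", "fy", "cx", "cy" (pixels), "R" (3x3) and "t" (3): a world point X has camera coordinates R X + t; the wrist camera has in their place "tool_from_camera" (4x4, takes a point from camera to tool coordinates, whose origin is the TCP and whose axes are the flange's). Camera axes: x right, y down, z forward; pixel columns grow to the right and rows downward; lengths in m; the calibration is good to about 2 mm. A picture is of the moment at which its call begins: read the wrist's pose just before it. camera_info takes no time and is no camera call.
- ticket.hand_in(): hands the job in; it is judged then, once.
The state is a dict: "time_s": time; "joint_positions": joint angles; "qvel": joint speeds; "tau": joint torques, N m; "position": TCP position; "tcp_rot": TCP orientation; "force": force on the tool from outside, world axes, zero at the start; "moment": the same for the moment, N m; "opening": opening from 0.0 (shut) to 1.0 (fully open); "grasp_force": force on a finger pad.
Only numpy, scipy, OpenCV 4.12 (cv2) and the standard library are available. Lean on these libraries where they do the work, as an engineer would, in place of code of your own. Each camera call takes 0.05 s, during which the arm holds its last target. There are 200 camera calls.

## Working session

There is one attempt and no reset: what is moved stays moved. The work goes in short steps, Python scripts to look and compute and a tool call to move; the robot and the scene stay as the last step left them, time stands still between calls to the robot, and variables do not carry over. Pictures are saved under pics/ and viewed, at most 14 in all, crops included, and the job is handed in when it is done.

Besides the shell and the picture viewer there is one more tool, called after "Request:" in YAML: its name, and indented under it one key for each argument. send_rows: Moves the arm, as the interface text tells. Shifts and turns lie within -1 to 1; 1 stands for 250 mm of shift or 90 degrees of turn. Its arguments: {"type":"object","properties":{"moves":{"type":"array"},"grip":{"type":"number"}},"required":["moves"]}

```bash
ls; mkdir -p pics
python3 - <<'E'
from rig import readout, viewer
import cv2,numpy as np
s=readout.read_state();print(s)
for n in("top","scene"):
    p,d=viewer.capture(n);cv2.imwrite(f"pics/{n}0.png",p[:,:,::-1]);np.savez(f"pics/{n}0.npz",p=p,d=d);print(n,viewer.camera_info(n))
print(viewer.camera_info("wrist"))
E
```

```text
pics
{'time_s': 0.0, 'joint_positions': array([-7.47423642e+01,  3.02815651e+01,  8.21570786e+01, -1.26277244e-03,
        6.76869244e+01, -1.02264559e+01]), 'qvel': array([-0.03825485,  0.040547  ,  0.00806796, -0.00872738,  0.00056764,
       -0.01984209]), 'tau': array([ 3.93608170e-04, -4.40040565e+01, -1.76592082e+01,  6.33374671e-02,
        5.82530466e-02, -1.66515920e-04]), 'position': array([ 0.26874637, -0.56345953,  0.2215399 ]), 'tcp_rot': array([[ 9.02701282e-01,  4.30267404e-01, -5.96405230e-04],
       [ 4.30267660e-01, -9.02698894e-01,  2.10896205e-03],
       [ 3.69043286e-04, -2.16037663e-03, -9.99997598e-01]]), 'force': array([-0.14065905, -0.5654582 ,  0.77539837]), 'moment': array([0.00784167, 0.01314609, 0.03181425]), 'grasp_force': 0.0, 'opening': 0.9959421491055519}
top {'fx': 527.2364659974928, 'fy': 527.2364659974928, 'cx': 324.7609887754761, 'cy': 238.43581952191585, 'R': array([[ 0.01987522, -0.99979377, -0.00417043],
       [-0.99225389, -0.01921338, -0.12273165],
       [ 0.12262621,  0.00657745, -0.99243113]]), 't': array([0.01028393, 0.54968883, 1.36622392])}
scene {'fx': 559.4274816527409, 'fy': 559.4274816527409, 'cx': 302.88918307971056, 'cy': 241.254821551448, 'R': array([[-0.00971045,  0.99992819, -0.00702301],
       [ 0.74407605,  0.0025335 , -0.66809013],
       [-0.66802436, -0.01171311, -0.74404721]]), 't': array([-0.03096189, -0.3629511 ,  1.82580303])}
{'fx': 375.56211671122355, 'fy': 375.56211671122355, 'cx': 319.7925884903833, 'cy': 235.5703281116392, 'tool_from_camera': array([[ 1.42427921e-03, -9.56653919e-01, -2.91223711e-01,
         7.89011378e-02],
       [ 9.99998928e-01,  1.26387770e-03,  7.38896300e-04,
         1.30041523e-03],
       [-3.38796886e-04, -2.91224451e-01,  9.56654694e-01,
        -1.60769982e-01],
       [ 0.00000000e+00,  0.00000000e+00,  0.00000000e+00,
         1.00000000e+00]])}
```

View pics/top0.png

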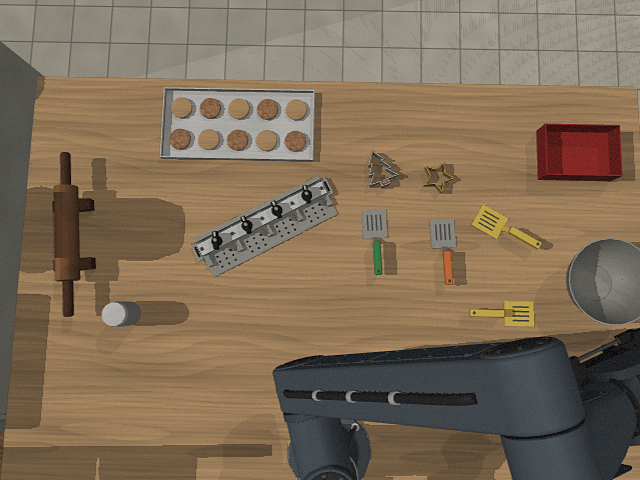

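View pics/scene0.png

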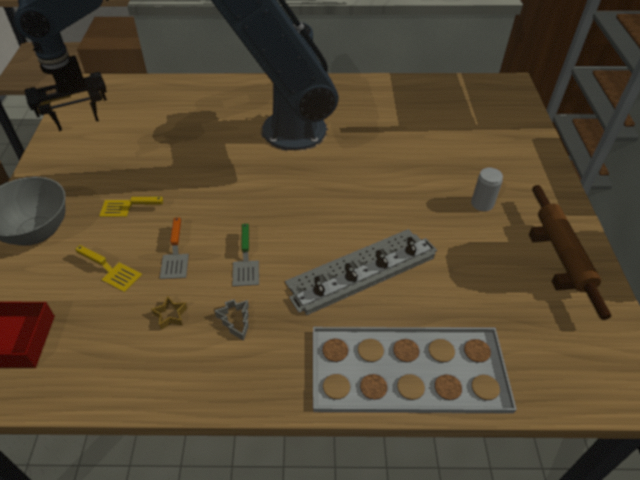

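The real candidates (top view) are green (375,240) and orange (445,250). The yellow ones at (507,227) and (503,314) are look-alikes, and no red or blue lifter is visible so far. Next I'll check in enlarged crops and take coarse poses.

```bash
cat > h.py <<'E'
from rig import readout, viewer
import cv2,numpy as np
from scipy.spatial.transform import Rotation as Ro
def cam(n):
    """intrinsics and camera-from-world R,t for any camera as it is now"""
    c=viewer.camera_info(n)
    K=np.array([[c["fx"],0,c["cx"]],[0,c["fy"],c["cy"]],[0,0,1]])
    if n!="wrist": return K,np.array(c["R"]),np.array(c["t"])
    s=readout.read_state();T=np.eye(4);T[:3,:3]=s["tcp_rot"];T[:3,3]=s["position"]
    M=np.linalg.inv(T@np.array(c["tool_from_camera"]));return K,M[:3,:3],M[:3,3]
def shot(n,tag):
    K,R,t=cam(n);p,d=viewer.capture(n);np.savez(f"pics/{tag}.npz",p=p,d=d,K=K,R=R,t=t)
    cv2.imwrite(f"pics/{tag}.png",p[:,:,::-1]);return p,d,K,R,t
def load(tag):
    z=np.load(f"pics/{tag}.npz");return [z[k] for k in("p","d","K","R","t")]
def onplane(uv,z,K,R,t):
    uv=np.atleast_2d(uv).astype(float);r=(np.linalg.inv(K)@np.c_[uv,np.ones(len(uv))].T).T@R
    c=-R.T@t;return c+r*((z-c[2])/r[:,2])[:,None]
def proj(X,K,R,t):
    q=(K@(R@np.atleast_2d(X).T+t[:,None])).T;return q[:,:2]/q[:,2:]
def cloud(d,K,R,t):
    v,u=np.mgrid[:480,:640];r=np.stack([u,v,np.ones_like(u)],-1)@np.linalg.inv(K).T
    return ((r*d[...,None])-t)@R
def tri(views):
    "views: (uv,K,R,t) list"
    A=[]
    for uv,K,R,t in views:
        P=K@np.c_[R,t];A+=[uv[0]*P[2]-P[0],uv[1]*P[2]-P[1]]
    X=np.linalg.svd(np.array(A))[2][-1];return X[:3]/X[3]
def goto(x,y,z,yaw=None):
    """yaw: world heading (deg) of tool x axis, tool pointing down; prints row values"""
    s=readout.read_state();R0=s["tcp_rot"];cur=np.degrees(np.arctan2(R0[1,0],R0[0,0]))
    yaw=cur if yaw is None else yaw
    c,q=np.cos(np.radians(yaw)),np.sin(np.radians(yaw));Rt=np.array([[c,q,0],[q,-c,0],[0,0,-1]])
    sh=R0.T@(np.array([x,y,z])-s["position"])/.25;rv=Ro.from_matrix(R0.T@Rt).as_rotvec()/(np.pi/2)
    print("row",np.round(np.r_[sh,rv],4),"cur yaw %.2f q6 %.1f t %.1f pos"%(cur,s["joint_positions"][5],s["time_s"]),np.round(s["position"],4))
E
python3 - <<'E'
from h import *
K,R,t=cam("top");z=np.load("pics/top0.npz");p=z["p"];d=z["d"]
c=cloud(d,K,R,t)
print("cass bridge ends",c[185,325],c[245,200],"green handle",c[255,377],"blade",c[222,375],"orange h",c[267,448],"blade",c[230,435])
hsv=cv2.cvtColor(p,cv2.COLOR_RGB2HSV)
a=cv2.resize(p[165:285,180:350],None,fx=4,fy=4,interpolation=2)
cv2.imwrite("pics/c1.png",a[:,:,::-1])
a=cv2.resize(p[195:295,350:470],None,fx=5,fy=5,interpolation=2)
cv2.imwrite("pics/c2.png",a[:,:,::-1])
for x,y in[(.6,.0),(.7,-.05),(.65,.25)]: goto(x,y,.3,0)
E
```

```text
cass bridge ends [0.69809322 0.02344344 0.01662334] [0.52709085 0.35563337 0.01815989] green handle [ 0.50767023 -0.11765519  0.03667275] blade [ 0.60108206 -0.11473366  0.00215713] orange h [ 0.47941839 -0.30386379  0.03954805] blade [ 5.82446485e-01 -2.78300769e-01  5.36056574e-04]
row [ 2.1660e+00 -1.4651e+00 -3.0970e-01 -1.3000e-03  1.0000e-04  2.8320e-01] cur yaw 25.49 q6 -10.2 t 0.1 pos [ 0.2688 -0.5635  0.2217]
row [ 2.4410e+00 -1.1124e+00 -3.1040e-01 -1.3000e-03  1.0000e-04  2.8320e-01] cur yaw 25.49 q6 -10.2 t 0.1 pos [ 0.2688 -0.5635  0.2217]
row [ 2.7769e+00 -2.2817e+00 -3.0790e-01 -1.3000e-03  1.0000e-04  2.8320e-01] cur yaw 25.49 q6 -10.2 t 0.1 pos [ 0.2688 -0.5635  0.2217]
```

View pics/c1.png

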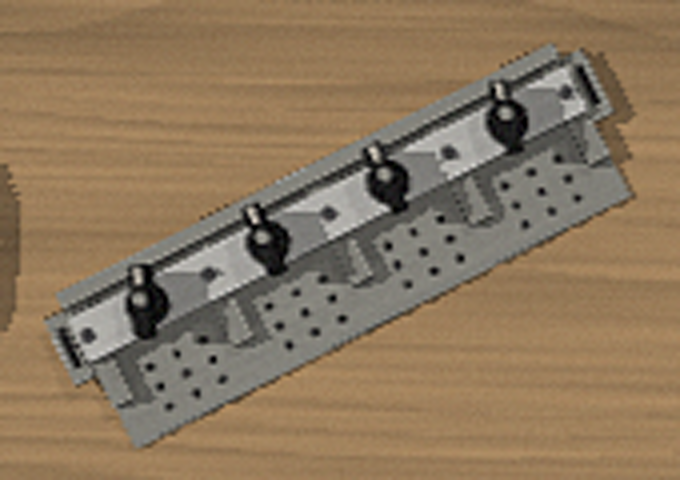

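View pics/c2.png

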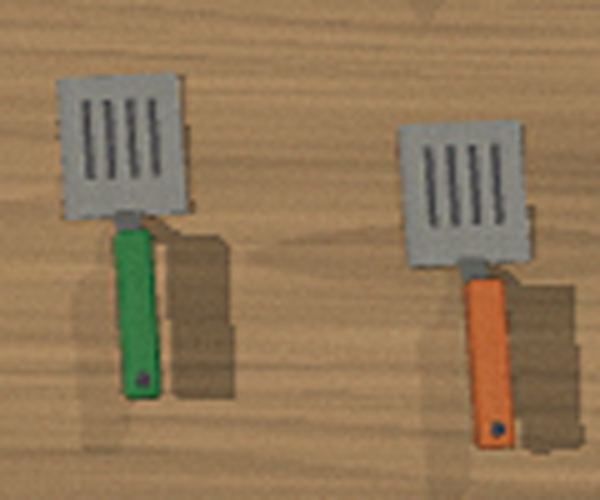

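The crops show the green lifter (blade at c2 (123,145), handle to (143,390)) and the orange one (blade (468,193), handle to (498,440)). All four wings lie roughly along the cassette's x axis. Next I'll fly the wrist camera over.

Request:
send_rows:
  moves:
    - [0.2,-0.12,-0.43,0,0,0]
    - [0.4,-0.24,-0.43,0,0,0]
    - [0.6,-0.36,-0.43,0,0,0]
    - [0.8,-0.5,-0.43,0,0,0]
    - [0.87,-0.5,-0.43,0,0,0]
    - [0.87,-0.5,-0.43,0,0,0]

```text
time_s: 0.7
position: [0.4124, -0.3551, 0.3304]
tcp_rot: [[0.902, 0.431, 0.0], [0.431, -0.902, 0.001], [0.0, -0.001, -1.0]]
force: [-0.2, 0.4, -0.2]
opening: 1.0
grasp_force: 0.0
```

Request:
send_rows:
  moves:
    - [0.2,-0.12,0,0,0,0.09]
    - [0.4,-0.24,0,0,0,0.18]
    - [0.6,-0.36,0,0,0,0.283]
    - [0.8,-0.5,0,0,0,0.283]
    - [0.86,-0.51,0,0,0,0.283]
    - [0.86,-0.51,0,0,0,0.283]
    - [0.86,-0.51,0,0,0,0.283]
    - [0.86,-0.51,0,0,0,0.283]

```text
time_s: 1.5
position: [0.55, -0.1508, 0.3296]
tcp_rot: [[1.0, 0.0, -0.002], [0.0, -1.0, -0.0], [-0.002, 0.0, -1.0]]
force: [0.0, -0.6, -0.1]
opening: 0.999
grasp_force: 0.0
```

Run:
```python
from h import *
shot("wrist","w1"); goto(.55,.12,.33,0)
```

```text
row [-5.0000e-04 -1.0853e+00 -1.6000e-03  3.0000e-04  8.0000e-04 -6.0000e-04] cur yaw -0.06 q6 63.5 t 1.6 pos [ 0.5499 -0.1513  0.3297]
```

View pics/w1.png

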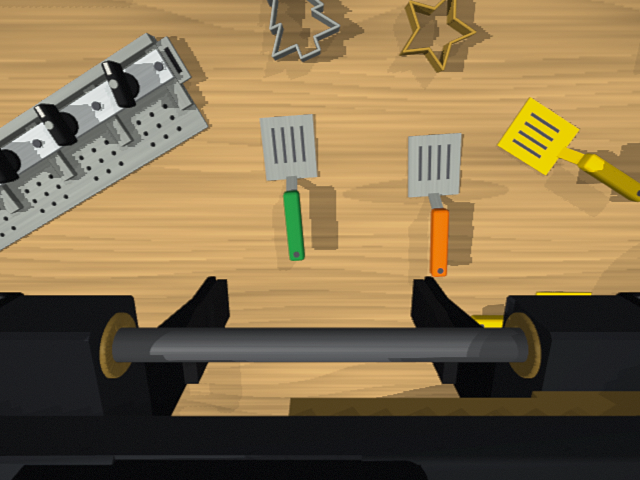

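This view shows green (blade corners near (261,119),(316,114),(318,176),(267,182), handle (293,225)), orange (blade (435,165), handle (440,242)) and cassette slots 1–2 at the left. Next is a second view from further left.

Request:
send_rows:
  moves:
    - [0,-0.2,0,0,0,0]
    - [0,-0.4,0,0,0,0]
    - [0,-0.6,0,0,0,0]
    - [0,-0.8,0,0,0,0]
    - [0,-1,0,0,0,0]
    - [0,-1,0,0,0,0]
    - [0,-1,0,0,0,0]
    - [0,-1,0,0,0,0]

```text
time_s: 2.35
position: [0.5507, 0.0977, 0.33]
tcp_rot: [[1.0, -0.002, -0.0], [-0.002, -1.0, -0.001], [-0.0, 0.001, -1.0]]
force: [0.0, -0.3, -0.8]
opening: 1.0
grasp_force: 0.0
```

Run:
```python
from h import *
p=shot("wrist","w2")[0]; q=shot("top","t2")[0]
```

```text
(no output)
```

View pics/w2.png

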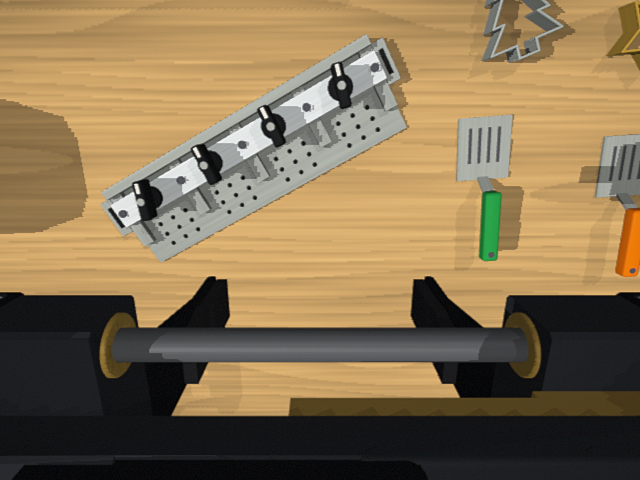

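View pics/t2.png

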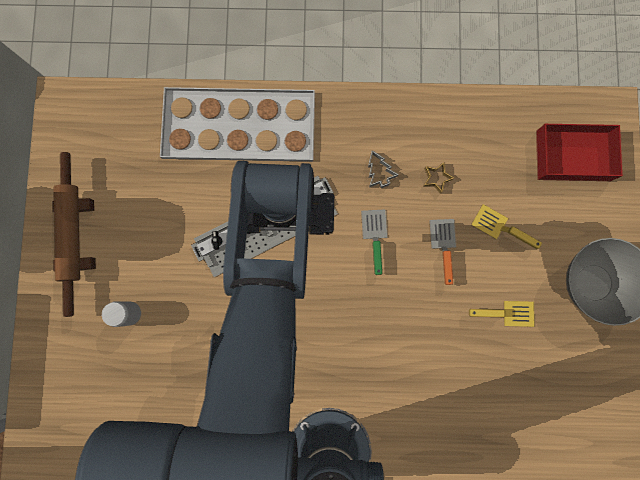

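There are only two lifters, green and orange (t2 shows nothing else that had been hidden). Next I'll measure both handles by colour in two views and enlarge the cassette.

```bash
cat >> h.py <<'E'
HUE={"green":(45,90),"orange":(7,17)}
def handle(tag,col,ztop=.041):
    p,d,K,R,t=load(tag);h=cv2.cvtColor(p,cv2.COLOR_RGB2HSV);lo,hi=HUE[col]
    m=cv2.inRange(h,(lo,190 if col=="orange" else 120,60),(hi,255,255));n,l,st,ce=cv2.connectedComponentsWithStats(m)
    i=1+np.argmax(st[1:,4]);v,u=np.nonzero(l==i);X=onplane(np.c_[u,v],ztop,K,R,t)[:,:2]
    zc=np.median(cloud(d,K,R,t)[v,u,2]);r=cv2.minAreaRect((X*1000).astype(np.float32));b=cv2.boxPoints(r)
    e=[b[1]-b[0],b[2]-b[1]];L=max(e,key=np.linalg.norm);L=L if L[0]>0 else -L
    return ce[i],np.array(r[0])/1000,np.degrees(np.arctan2(L[1],L[0])),np.array(r[1]),zc
E
python3 - <<'E'
from h import *
for c in HUE:
  V=[]
  for tag in("w1","w2"):
    uv,xy,a,wh,z=handle(tag,c);print(c,tag,uv.round(1),xy.round(4),"ang %.2f"%a,wh.round(0),"z %.4f"%z)
    V.append((uv,*load(tag)[2:]))
  print("tri",tri(V).round(4))
p=load("w2")[0];cv2.imwrite("pics/c3.png",cv2.resize(p[30:270,100:420],None,fx=2.5,fy=2.5,interpolation=2)[:,:,::-1])
E
```

```text
green w1 [293.6 224.3] [ 0.5043 -0.1207] ang 4.29 [89. 19.] z 0.0392
green w2 [489.7 224.6] [ 0.5048 -0.1158] ang 4.25 [90. 23.] z 0.0391
tri [ 0.5047 -0.1199  0.0318]
orange w1 [438.8 241.1] [ 0.4825 -0.3029] ang 3.77 [90. 22.] z 0.0392
orange w2 [629.5 244.1] [ 0.4829 -0.2975] ang 4.20 [91. 29.] z 0.0383
tri [ 0.4788 -0.3078  0.0263]
```

View pics/c3.png

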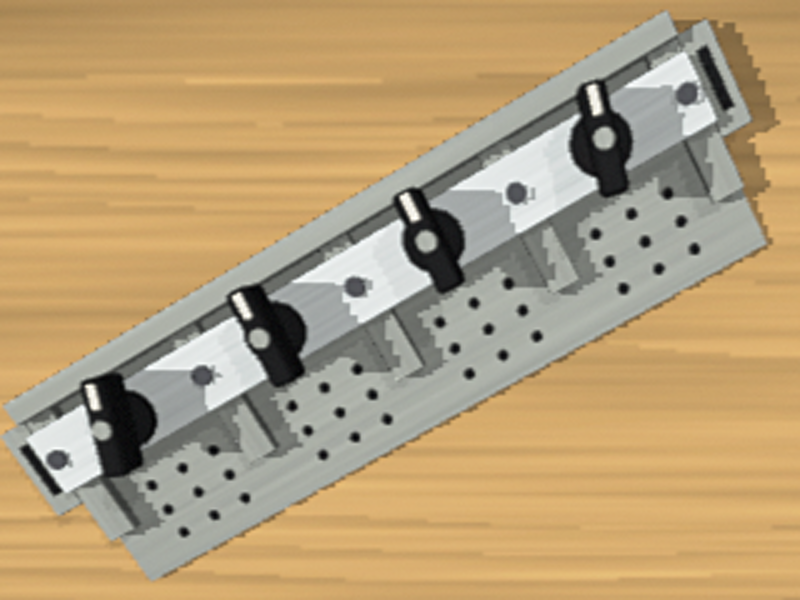

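c3 shows (crop pixels) the bridge bolts at (687,93),(517,193),(356,287),(202,376),(57,459), the wing caps at (604,138),(426,240),(259,338),(101,430), and the floor's front corners at (766,242),(152,579). I'll fit the cassette pose from these.

Run:
```python
from h import *
from scipy.optimize import least_squares
p,d,K,R,t=load("w2")
f=lambda a:np.array(a)/2.5+[100,30]-.3
bo=f([(687,93),(517,193),(356,287),(202,376),(57,459)]);ca=f([(604,138),(426,240),(259,338),(101,430)]);co=f([(766,242),(152,579)])
yb=np.array([-180,-90,0,90,180])/1e3;yc=np.array([-135,-45,45,135])/1e3
def W(v,P):
    c,s=np.cos(v[2]),np.sin(v[2]);P=np.array(P);return np.c_[v[0]+c*P[:,0]-s*P[:,1],v[1]+s*P[:,0]+c*P[:,1],P[:,2]]
def res(v,full=False):
    mb=np.c_[np.full(5,.005),yb,np.full(5,v[3])];mc=np.c_[np.full(4,.005),yc,np.full(4,v[4])];mf=np.array([[-.075,-.188,.004],[-.075,.188,.004]])
    r=[proj(W(v,m),K,R,t)-q for m,q in((mb,bo),(mc,ca),(mf,co))]
    return r if full else np.concatenate(r).ravel()
o=least_squares(res,[.62,.18,np.radians(27),.022,.052],loss="soft_l1");v=o.x
print("pose",v[:2].round(4),np.degrees(v[2]).round(2),"bolt z, cap z",v[3:].round(4));
for r in res(v,True):print(r.round(1).tolist())
np.save("cass.npy",v[:3])
C=cloud(d,K,R,t)
for n,q in(("bolt",bo),("cap",ca)):print(n,C[q[:,1].round().astype(int),q[:,0].round().astype(int)].round(4).tolist())
for i,y in enumerate(yc):
    w=W(v,[[.005,y,.0425],[-.01,y,.004]]);print("slot",i+1,"wing",w[0].round(4),np.hypot(*w[0,:2]).round(3),"home",w[1].round(4))
# second view w1: triangulated bolts, predicted vs dark blobs
p1,_,K1,R1,t1=load("w1")
print("pred in w1",proj(W(v,[[.005,-.18,.022],[.005,-.09,.022],[.005,-.135,.052],[-.075,-.188,.004]]),K1,R1,t1).round(1).tolist())
```

```text
pose [0.5994 0.1879] 28.64 bolt z, cap z [0.0214 0.0521]
[[0.0, -0.0], [-0.3, -0.3], [-0.4, -0.3], [0.1, -0.4], [0.1, 0.1]]
[[0.1, -0.3], [0.2, 0.3], [0.1, 0.1], [0.0, 0.1]]
[[0.7, 0.3], [-0.7, 1.2]]
bolt [[0.6898, 0.0331, 0.0222], [0.6464, 0.1116, 0.0222], [0.6041, 0.1895, 0.0237], [0.5607, 0.2689, 0.0245], [0.5184, 0.3481, 0.0229]]
cap [[0.668, 0.0723, 0.0521], [0.6253, 0.1514, 0.0509], [0.5822, 0.2301, 0.0527], [0.5387, 0.3091, 0.0518]]
slot 1 wing [0.6685 0.0718 0.0425] 0.672 home [0.6553 0.0646 0.004 ]
slot 2 wing [0.6253 0.1508 0.0425] 0.643 home [0.6122 0.1436 0.004 ]
slot 3 wing [0.5822 0.2298 0.0425] 0.626 home [0.569  0.2226 0.004 ]
slot 4 wing [0.539  0.3088 0.0425] 0.621 home [0.5259 0.3016 0.004 ]
pred in w1 [[158.1, 65.4], [95.6, 105.2], [112.8, 83.1], [207.2, 125.7]]
```

The cassette fit is sub-pixel and its heights match the text (22 and 52 mm). Green goes first, to slot 2. I'll hover and check again.

```bash
python3 -c "
from h import *
goto(.5296,-.1179,.18,4.27)"
```

```text
row [-8.220e-02  8.620e-01  6.004e-01  3.000e-04  2.000e-04 -4.940e-02] cur yaw -0.18 q6 88.8 t 2.5 pos [0.5509 0.0976 0.33  ]
```

Request:
send_rows:
  moves:
    - [-0.04,0.15,0.1,0,0,-0.025]
    - [-0.08,0.35,0.2,0,0,-0.049]
    - [-0.082,0.52,0.35,0,0,-0.049]
    - [-0.082,0.7,0.45,0,0,-0.049]
    - [-0.082,0.862,0.55,0,0,-0.049]
    - [-0.082,0.862,0.6,0,0,-0.049]
    - [-0.082,0.862,0.6,0,0,-0.049]
    - [-0.082,0.862,0.6,0,0,-0.049]
    - [-0.082,0.862,0.6,0,0,-0.049]

```text
time_s: 3.35
position: [0.5307, -0.1155, 0.1812]
tcp_rot: [[0.997, 0.077, 0.002], [0.077, -0.997, -0.001], [0.002, 0.001, -1.0]]
force: [-0.9, 0.4, 0.7]
opening: 0.999
grasp_force: 0.0
```

Run:
```python
from h import *
shot("wrist","w3");uv,xy,a,wh,z=handle("w3","green");print(uv,xy,a,wh,z)
a0=np.radians(a);g=xy+.025*np.array([np.cos(a0),np.sin(a0)]);print(g);goto(*g,.014,a)
p=load("w3")[0];cv2.imwrite("pics/c4.png",p[:,:,::-1])
```

```text
[319.97510373 247.67588751] [ 0.50498166 -0.11982478] 4.036198 [88.85440063 18.9679451 ] 0.039327044013097084
[ 0.52991965 -0.11806511]
row [-6.000e-03  1.060e-02  6.695e-01  6.000e-04 -1.300e-03  4.900e-03] cur yaw 4.48 q6 61.5 t 3.4 pos [ 0.5309 -0.1152  0.1814]
```

View pics/c4.png

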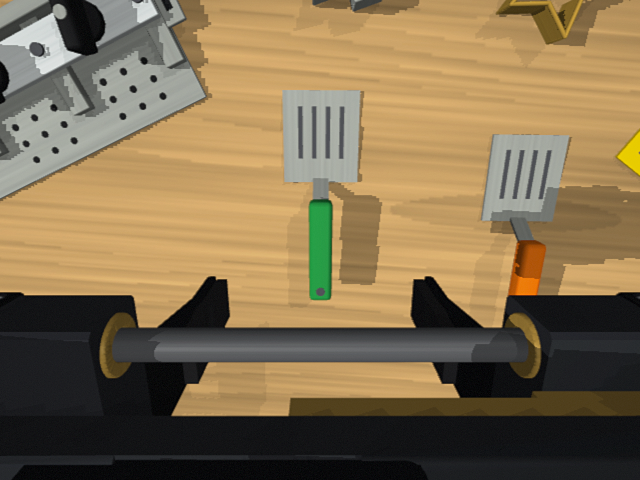

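c4 confirms the choice: green handle at (320,248), midway between the fingers, with the yellow ones off to the right. I'll descend and grip.

Request:
send_rows:
  moves:
    - [-0.006,0.0106,0.15,0,0,0.005]
    - [-0.006,0.0106,0.3,0,0,0.005]
    - [-0.006,0.0106,0.45,0,0,0.005]
    - [-0.006,0.0106,0.58,0,0,0.005]
    - [-0.006,0.0106,0.64,0,0,0.005]
    - [-0.006,0.0106,0.67,0,0,0.005]
    - [-0.006,0.0106,0.67,0,0,0.005]
    - [-0.006,0.0106,0.67,0,0,0.005]

```text
time_s: 4.2
position: [0.53, -0.1183, 0.0137]
tcp_rot: [[0.998, 0.07, 0.002], [0.07, -0.998, -0.001], [0.002, 0.001, -1.0]]
force: [-0.6, 0.6, -0.2]
opening: 1.004
grasp_force: 0.0
```

Request:
send_rows:
  moves:
    - [0,0,0,0,0,0]
    - [0,0,0,0,0,0]
    - [0,0,0,0,0,0]
    - [0,0,0,0,0,0]
    - [0,0,0,0,0,0]
    - [0,0,0,0,0,0]
    - [0,0,0,0,0,0]
    - [0,0,0,0,0,0]
  grip: 0

```text
time_s: 5.0
position: [0.5289, -0.1184, 0.0125]
tcp_rot: [[0.998, 0.069, -0.0], [0.069, -0.998, 0.0], [-0.0, -0.0, -1.0]]
force: [-0.2, -0.4, 0.4]
opening: 0.352
grasp_force: 0.0
```

Request:
send_rows:
  moves:
    - [0,0,-0.03,0,0,0]
    - [0,0,-0.06,0,0,0]
    - [0,0,-0.08,0,0,0]
    - [0,0,-0.08,0,0,0]
    - [0,0,-0.08,0,0,0]

```text
time_s: 5.5
position: [0.5289, -0.1184, 0.0328]
tcp_rot: [[0.998, 0.069, 0.0], [0.069, -0.998, -0.0], [0.0, 0.0, -1.0]]
force: [0.7, -0.5, -1.0]
opening: 0.229
grasp_force: 29.9
```

```bash
cat >> h.py <<'E'
def cas(x,y):
    v=np.load("cass.npy");c,s=np.cos(v[2]),np.sin(v[2]);return np.array([v[0]+c*x-s*y,v[1]+s*x+c*y])
E
python3 - <<'E'
from h import *
# lifter x of grasp, -70 nominal; standoff origin at cassette x=-115
goto(*cas(-.115-.070,-.045),.034,28.64); goto(*cas(-.115-.070,-.135),.034,28.64)
E
```

```text
row [-2.314e-01 -7.305e-01 -4.900e-03  2.000e-04 -2.000e-04 -2.740e-01] cur yaw 3.98 q6 61.6 t 5.5 pos [ 0.5289 -0.1184  0.0328]
row [-8.120e-02 -4.033e-01 -4.800e-03  2.000e-04 -2.000e-04 -2.740e-01] cur yaw 3.98 q6 61.6 t 5.5 pos [ 0.5289 -0.1184  0.0328]
```

The fingers only finished closing during the lift, so I'll check how high the handle sits now.

Run:
```python
from h import *
p,d,K,R,t=shot("wrist","w4");C=cloud(d,K,R,t)
print(handle("w4","green"))
h=cv2.cvtColor(p,cv2.COLOR_RGB2HSV)
m=(C[...,0]>.55)&(C[...,0]<.64)&(abs(C[...,1]+.115)<.05)&(h[...,1]<40)
print(m.sum())
for x in np.arange(.555,.645,.01):
    k=m&(abs(C[...,0]-x)<.003);print(round(x,3),k.sum(),np.median(C[...,2][k]).round(4) if k.any() else "")
```

```text
(array([319.67981684, 296.05706235]), array([ 0.53366528, -0.11966132]), np.float32(5.044062), array([31.1905098 , 20.29658699]), np.float64(0.049741816818932826))
76854
0.555 25208 0.1385
0.565 11980 0.1215
0.575 1641 0.0121
0.585 1717 0.0121
0.595 1805 0.0121
0.605 1899 0.0121
0.615 1995 0.0121
0.625 2089 0.012
0.635 1569 0.0119
```

The blade sits about 10 mm lower in the grip than planned. I'll set it down and regrip deeper with a longer close.

Request:
send_rows:
  moves:
    - [0,0,0.02,0,0,0]
    - [0,0,0.036,0,0,0]
    - [0,0,0.036,0,0,0]

```text
time_s: 5.85
position: [0.5285, -0.1182, 0.0226]
tcp_rot: [[0.998, 0.069, -0.001], [0.069, -0.998, 0.001], [-0.001, -0.001, -1.0]]
force: [-0.3, 0.3, -1.6]
opening: 0.229
grasp_force: 29.9
```

Request:
send_rows:
  moves:
    - [0,0,0,0,0,0]
    - [0,0,0,0,0,0]
    - [0,0,0,0,0,0]
    - [0,0,0.02,0,0,0]
    - [0,0,0.042,0,0,0]
    - [0,0,0.042,0,0,0]
    - [0,0,0.042,0,0,0]
  grip: 0.5

```text
time_s: 6.55
position: [0.5287, -0.1183, 0.0127]
tcp_rot: [[0.998, 0.069, -0.001], [0.069, -0.998, 0.0], [-0.001, -0.0, -1.0]]
force: [-0.3, -0.5, -0.8]
opening: 0.497
grasp_force: 0.0
```

Request:
send_rows:
  moves:
    - [0,0,0,0,0,0]
    - [0,0,0,0,0,0]
    - [0,0,0,0,0,0]
    - [0,0,0,0,0,0]
    - [0,0,0,0,0,0]
    - [0,0,0,0,0,0]
    - [0,0,0,0,0,0]
    - [0,0,0,0,0,0]
  grip: 0

```text
time_s: 7.35
position: [0.529, -0.1184, 0.0131]
tcp_rot: [[0.998, 0.069, 0.0], [0.069, -0.998, -0.0], [0.0, 0.0, -1.0]]
force: [-0.9, 0.2, 1.3]
opening: 0.224
grasp_force: 29.9
```

Request:
send_rows:
  moves:
    - [0,0,-0.03,0,0,0]
    - [0,0,-0.06,0,0,0]
    - [0,0,-0.08,0,0,0]
    - [0,0,-0.08,0,0,0]
    - [0,0,-0.08,0,0,0]

```text
time_s: 7.85
position: [0.529, -0.1184, 0.0333]
tcp_rot: [[0.998, 0.069, 0.0], [0.069, -0.998, -0.0], [0.0, 0.0, -1.0]]
force: [-0.5, 1.0, -1.6]
opening: 0.228
grasp_force: 29.9
```

```bash
cat >> h.py <<'E'
def blade(tag,col):
    "pose of the held/standing lifter's blade seen by wrist: median height, min-rect centre, heading in the tool frame's plane"
    p,d,K,R,t=shot("wrist",tag);C=cloud(d,K,R,t);s=readout.read_state();T=s["tcp_rot"]
    L=(C-s["position"])@T;h=cv2.cvtColor(p,cv2.COLOR_RGB2HSV)
    m=(L[...,0]>.03)&(L[...,0]<.12)&(abs(L[...,1])<.045)&(h[...,1]<50)&(C[...,2]>.005)&(C[...,2]<.04)
    m=cv2.morphologyEx(m.astype(np.uint8),cv2.MORPH_CLOSE,np.ones((15,15)));n,l,st,ce=cv2.connectedComponentsWithStats(m);k=l==1+np.argmax(st[1:,4])
    q=L[k][:,:2].astype(np.float32)*1000;r=cv2.minAreaRect(q);z=C[k][:,2]
    A=np.c_[L[k][:,0],np.ones(k.sum())];print("blade z %.4f slope %.4f"%(np.median(z),np.linalg.lstsq(A,z,rcond=None)[0][0]),"rect tool mm",np.round(r[0],1),np.round(r[1],1),"ang %.2f"%r[2])
E
python3 - <<'E'
from h import *
blade("w5","green")
goto(*cas(-.115-.070,-.045),.034,28.64)
E
```

```text
blade z 0.0215 slope 0.0041 rect tool mm [68.5  1.2] [66.3 78.2] ang 89.47
row [-0.2309 -0.7301 -0.0035 -0.      0.     -0.2741] cur yaw 3.98 q6 61.6 t 7.9 pos [ 0.5288 -0.1183  0.0331]
```

The blade is level and held right: centre 68.5 mm ahead of the TCP, underside about 20 mm up, measured size 66 × 78 mm. I'll carry it to the standoff in front of slot 2.

Request:
send_rows:
  moves:
    - [-0.06,-0.08,0,0,0,-0.05]
    - [-0.12,-0.2,0,0,0,-0.1]
    - [-0.18,-0.34,0,0,0,-0.16]
    - [-0.23,-0.48,0,0,0,-0.22]
    - [-0.23,-0.61,0,0,0,-0.274]
    - [-0.23,-0.7,0,0,0,-0.274]
    - [-0.23,-0.73,0,0,0,-0.274]
    - [-0.23,-0.73,0,0,0,-0.274]
    - [-0.23,-0.73,0,0,0,-0.274]

```text
time_s: 8.8
position: [0.4594, 0.0591, 0.033]
tcp_rot: [[0.878, 0.479, 0.001], [0.479, -0.878, -0.0], [0.0, 0.001, -1.0]]
force: [0.9, -0.4, -0.9]
opening: 0.225
grasp_force: 29.9
```

Run:
```python
from h import *
blade("w6","green")
goto(*cas(-.090-.0685,-.045),.0195,28.64)
goto(*cas(-.010-.0685,-.045),.0195,28.64)
```

```text
blade z 0.0212 slope 0.0055 rect tool mm [68.   0.4] [66.3 77.5] ang 89.44
row [ 0.1046 -0.0051  0.0541  0.0003 -0.0003 -0.0007] cur yaw 28.58 q6 54.9 t 8.8 pos [0.4595 0.0588 0.033 ]
row [ 4.246e-01 -5.400e-03  5.420e-02  3.000e-04 -3.000e-04 -7.000e-04] cur yaw 28.58 q6 54.9 t 8.8 pos [0.4595 0.0588 0.033 ]
```

View pics/w6.png

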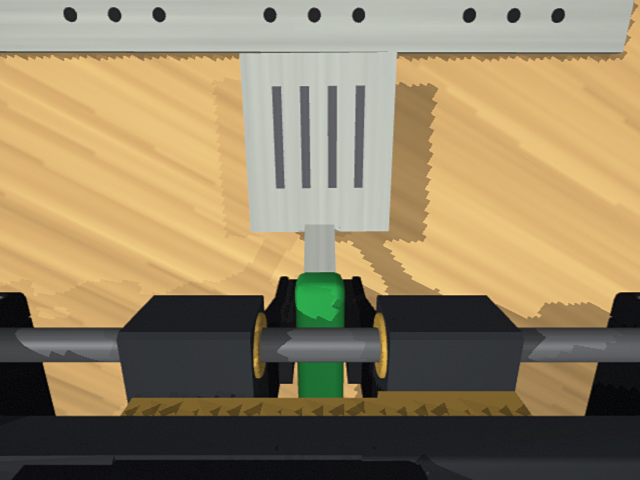

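w6: the blade (centre column 318) lies in front of slot 2's hole pattern (centre column 314), so I'll shift about 1.8 mm towards tool −y, lower, then slide in.

Request:
send_rows:
  moves:
    - [0.05,-0.007,0,0,0,0]
    - [0.1,-0.007,0.0,0,0,0]
    - [0.105,-0.007,0.03,0,0,0]
    - [0.105,-0.007,0.056,0,0,0]
    - [0.105,-0.007,0.056,0,0,0]
    - [0.15,-0.007,0.056,0,0,0]
    - [0.2,-0.007,0.056,0,0,0]
    - [0.25,-0.007,0.056,0,0,0]
    - [0.3,-0.007,0.056,0,0,0]
    - [0.34,-0.007,0.056,0,0,0]

```text
time_s: 9.85
position: [0.534, 0.1028, 0.0191]
tcp_rot: [[0.877, 0.48, 0.001], [0.48, -0.877, 0.0], [0.001, 0.0, -1.0]]
force: [-0.4, -0.6, -1.1]
opening: 0.229
grasp_force: 30.0
```

Run:
```python
from h import *
s=readout.read_state();print(s["force"],s["moment"],s["opening"])
shot("wrist","w7")
goto(*cas(-.010-.0685,-.045),.0195,28.64)
```

```text
[-0.40034416 -0.56173271 -1.08994617] [-0.00648876  0.0857977   0.00817912] 0.22869693305404484
row [ 0.0705  0.004  -0.0006  0.0011 -0.0025  0.0005] cur yaw 28.69 q6 60.4 t 9.9 pos [0.5361 0.1032 0.0193]
```

Request:
send_rows:
  moves:
    - [0.02,0,0,0,0,0]
    - [0.04,0,0,0,0,0]
    - [0.055,0,0,0,0,0]
    - [0.065,0,0,0,0,0]
    - [0.072,0,0,0,0,0]
    - [0.076,0,0,0,0,0]
    - [0.076,0,0,0,0,0]

```text
time_s: 10.6
position: [0.5495, 0.1111, 0.0191]
tcp_rot: [[0.878, 0.479, 0.0], [0.479, -0.878, 0.0], [0.0, 0.0, -1.0]]
force: [-0.3, -0.2, -0.2]
opening: 0.227
grasp_force: 30.0
```

Run:
```python
from h import *
s=readout.read_state();print(s["force"],s["moment"],s["opening"])
p,d,K,R,t=shot("wrist","w8");goto(*cas(-.010-.0685,-.045),.0195,28.64)
cv2.imwrite("pics/w8s.png",cv2.resize(p[0:300],None,fx=1.25,fy=1.25)[:,:,::-1])
```

```text
[-0.33900175 -0.16936877 -0.15839922] [-0.02456865 -0.07554519  0.01286884] 0.22652671017481196
row [ 0.0086  0.0059 -0.0018  0.     -0.0002 -0.0001] cur yaw 28.63 q6 61.4 t 10.7 pos [0.5494 0.1111 0.019 ]
```

View pics/w8s.png

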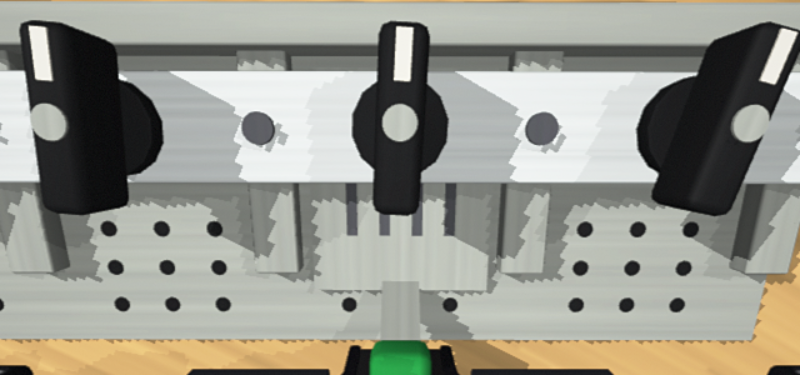

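w8s: the green blade is centred in slot 2 under the bridge (column 400). No contact force yet, so I'll push on gently.

Request:
send_rows:
  moves:
    - [0.004,0,0.002,0,0,0]
    - [0.008,0,0.004,0,0,0]
    - [0.012,0,0.004,0,0,0]
    - [0.016,0,0.004,0,0,0]
    - [0.016,0,0.004,0,0,0]

```text
time_s: 11.15
position: [0.5526, 0.1128, 0.0181]
tcp_rot: [[0.878, 0.479, -0.001], [0.479, -0.878, -0.0], [-0.001, -0.0, -1.0]]
force: [-3.2, -1.4, 2.3]
opening: 0.225
grasp_force: 30.0
```

Request:
send_rows:
  moves:
    - [0.004,0,0,0,0,0]
    - [0.008,0,0,0,0,0]
    - [0.008,0,0,0,0,0]

```text
time_s: 11.45
position: [0.5524, 0.113, 0.0178]
tcp_rot: [[0.877, 0.48, -0.005], [0.48, -0.877, -0.001], [-0.005, -0.001, -1.0]]
force: [-5.6, -5.4, 3.8]
opening: 0.232
grasp_force: 30.0
```

Run:
```python
from h import *
s=readout.read_state();print(s["force"],s["moment"],s["opening"])
goto(*cas(-.010-.0685,-.045),.0195,28.64)
```

```text
[-5.63078199 -5.43664247  3.7760917 ] [-0.86727306  0.52356721 -0.12911618] 0.23160347603172127
row [-0.0056  0.007  -0.0069 -0.0007  0.0032  0.0002] cur yaw 28.66 q6 61.7 t 11.4 pos [0.5524 0.113  0.0178]
```

The blade is at the back wall: about 8 N reaction, within 1.5 mm of the predicted spot. I'll release and rise, then look.

Request:
send_rows:
  moves:
    - [0,0,0,0,0,0]
    - [0,0,0,0,0,0]
    - [0,0,0,0,0,0]
    - [0,0,0,0,0,0]
    - [0,0,-0.1,0,0,0]
    - [0,0,-0.25,0,0,0]
    - [0,0,-0.43,0,0,0]
    - [0,0,-0.6,0,0,0]
    - [0,0,-0.8,0,0,0]
    - [0,0,-0.8,0,0,0]
    - [0,0,-0.8,0,0,0]
  grip: 0.5

```text
time_s: 12.55
position: [0.5554, 0.1141, 0.2196]
tcp_rot: [[0.878, 0.479, 0.004], [0.479, -0.878, 0.0], [0.003, 0.002, -1.0]]
force: [-0.7, 0.7, 0.3]
opening: 0.506
grasp_force: 0.0
```

Run:
```python
from h import *
shot("wrist","w9");r=handle("w9","green",.045);print(r)
a=np.radians(28.64);v=np.load("cass.npy");D=np.array([[np.cos(a),np.sin(a)],[-np.sin(a),np.cos(a)]])@(r[1]-v[:2]);print("handle centre in cassette (want -105,-45)",D*1000)
shot("top","t3");print(handle("t3","orange"))
goto(.51,-.30,.22,4)
```

```text
(array([318.62810384, 238.70767494]), array([0.5306972 , 0.09966097]), np.float32(28.267618), array([88.54684448, 18.41617393]), np.float64(0.04330445810371901))
handle centre in cassette (want -105,-45) [-102.57113214  -44.54665697]
(array([451.8, 281.8]), array([ 0.44116055, -0.31349542]), np.float32(-18.828163), array([2.45271063, 8.31904697]), np.float64(0.0425669758751434))
row [-9.4650e-01  1.3701e+00 -1.2200e-02 -5.0000e-04  1.7000e-03  2.7390e-01] cur yaw 28.65 q6 61.7 t 12.7 pos [0.5534 0.114  0.2168]
```

Green is home: handle centre within about 2 mm of the ideal and at the right height. Next I go to the orange lifter.

Request:
send_rows:
  moves:
    - [-0.1,0.1,0,0,0,0]
    - [-0.2,0.25,0,0,0,0]
    - [-0.3,0.4,0,0,0,0]
    - [-0.4,0.55,0,0,0,0]
    - [-0.47,0.68,0,0,0,0]
  grip: 1

```text
time_s: 13.15
position: [0.531, -0.0932, 0.2157]
tcp_rot: [[0.878, 0.478, -0.005], [0.478, -0.878, 0.002], [-0.004, -0.004, -1.0]]
force: [-0.5, 0.3, -0.0]
opening: 0.872
grasp_force: 0.0
```

Request:
send_rows:
  moves:
    - [-0.1,0.14,0,0,0,0.07]
    - [-0.2,0.28,0,0,0,0.15]
    - [-0.3,0.42,0,0,0,0.22]
    - [-0.4,0.56,0,0,0,0.274]
    - [-0.47,0.69,0,0,0,0.274]
    - [-0.47,0.69,0,0,0,0.274]
    - [-0.47,0.69,0,0,0,0.274]
    - [-0.47,0.69,0,0,0,0.274]
    - [-0.47,0.69,0,0,0,0.274]

```text
time_s: 14.05
position: [0.5122, -0.2974, 0.2173]
tcp_rot: [[0.997, 0.071, -0.002], [0.071, -0.997, 0.002], [-0.001, -0.002, -1.0]]
force: [0.8, 0.4, -0.1]
opening: 0.999
grasp_force: 0.0
```

Run:
```python
from h import *
shot("wrist","w10");uv,xy,a,wh,z=handle("w10","orange");print(uv,xy,a,wh,z)
a0=np.radians(a);g=xy+.025*np.array([np.cos(a0),np.sin(a0)]);print(g);goto(*g,.014,a)
```

```text
[324.4939759  239.20367183] [ 0.48239679 -0.30584787] 3.9415102 [89.24755859 18.42423439] 0.039297031880645684
[ 0.50733766 -0.30412942]
row [-2.140e-02  2.570e-02  8.145e-01 -8.000e-04  6.000e-04  1.600e-03] cur yaw 4.08 q6 45.0 t 14.1 pos [ 0.5124 -0.2976  0.2176]
```

Request:
send_rows:
  moves:
    - [-0.02,0.026,0.15,0,0,0.002]
    - [-0.021,0.026,0.3,0,0,0.002]
    - [-0.021,0.026,0.45,0,0,0.002]
    - [-0.021,0.026,0.6,0,0,0.002]
    - [-0.021,0.026,0.72,0,0,0.002]
    - [-0.021,0.026,0.79,0,0,0.002]
    - [-0.021,0.026,0.815,0,0,0.002]
    - [-0.021,0.026,0.815,0,0,0.002]
    - [-0.021,0.026,0.815,0,0,0.002]

```text
time_s: 15.0
position: [0.5086, -0.3063, 0.0153]
tcp_rot: [[0.998, 0.067, 0.001], [0.067, -0.998, -0.001], [0.001, 0.001, -1.0]]
force: [-0.4, -0.6, 0.3]
opening: 1.0
grasp_force: 0.0
```

Request:
send_rows:
  moves:
    - [0,0,0,0,0,0]
    - [0,0,0,0,0,0]
    - [0,0,0,0,0,0]
    - [0,0,0,0,0,0]
    - [0,0,0,0,0,0]
    - [0,0,0,0,0,0]
    - [0,0,0,0,0,0]
    - [0,0,0,0,0,0]
    - [0,0,0,0,0,0]
    - [0,0,0,0,0,0]
    - [0,0,0,0,0,0]
    - [0,0,0,0,0,0]
  grip: 0

```text
time_s: 16.2
position: [0.5076, -0.306, 0.0142]
tcp_rot: [[0.998, 0.066, -0.0], [0.066, -0.998, 0.0], [-0.0, -0.0, -1.0]]
force: [0.2, 1.2, -1.4]
opening: 0.226
grasp_force: 29.6
```

Request:
send_rows:
  moves:
    - [0,0,-0.03,0,0,0]
    - [0,0,-0.06,0,0,0]
    - [0,0,-0.08,0,0,0]
    - [0,0,-0.08,0,0,0]
    - [0,0,-0.08,0,0,0]

```text
time_s: 16.7
position: [0.5078, -0.3063, 0.0347]
tcp_rot: [[0.998, 0.066, 0.0], [0.066, -0.998, -0.0], [0.0, 0.001, -1.0]]
force: [0.9, 0.4, -1.7]
opening: 0.228
grasp_force: 29.6
```

Run:
```python
from h import *
blade("w11","orange")
goto(*cas(-.115-.070,-.135),.034,28.64)
```

```text
blade z 0.0215 slope 0.0028 rect tool mm [68. -0.] [66.3 78. ] ang 88.53
row [ 0.0523 -1.1466  0.0015  0.      0.     -0.276 ] cur yaw 3.80 q6 44.3 t 16.8 pos [ 0.5076 -0.3061  0.0344]
```

Request:
send_rows:
  moves:
    - [0.0,-0.1,0,0,0,-0.04]
    - [0.0,-0.22,0,0,0,-0.1]
    - [0.01,-0.36,0,0,0,-0.16]
    - [0.02,-0.5,0,0,0,-0.22]
    - [0.02,-0.64,0,0,0,-0.276]
    - [0.03,-0.78,0,0,0,-0.276]
    - [0.03,-0.9,0,0,0,-0.276]
    - [0.03,-0.95,0,0,0,-0.276]
    - [0.03,-0.95,0,0,0,-0.276]

```text
time_s: 17.65
position: [0.4989, -0.0672, 0.0342]
tcp_rot: [[0.876, 0.482, -0.001], [0.482, -0.876, 0.0], [-0.001, -0.001, -1.0]]
force: [0.1, -0.7, -1.9]
opening: 0.228
grasp_force: 29.8
```

Run:
```python
from h import *
goto(*cas(-.115-.068,-.135),.034,28.64)
```

```text
row [ 0.1103 -0.1626  0.0007 -0.0006  0.0005  0.0018] cur yaw 28.80 q6 40.8 t 17.6 pos [ 0.4989 -0.0672  0.0342]
```

Request:
send_rows:
  moves:
    - [0.05,-0.08,0,0,0,0.002]
    - [0.11,-0.163,0,0,0,0.002]
    - [0.11,-0.163,0,0,0,0.002]
    - [0.11,-0.163,0,0,0,0.002]

```text
time_s: 18.05
position: [0.505, -0.0209, 0.0343]
tcp_rot: [[0.879, 0.477, 0.001], [0.477, -0.879, -0.001], [0.001, 0.001, -1.0]]
force: [0.3, -0.3, -1.2]
opening: 0.225
grasp_force: 29.9
```

Run:
```python
from h import *
blade("w12","orange")
p=load("w12")[0];g=cv2.cvtColor(p,cv2.COLOR_RGB2GRAY)
# dark holes of the front row, and blade edges at two rows
m=((g[:48]<70)).astype(np.uint8);n,l,st,ce=cv2.connectedComponentsWithStats(m);print([c.round(1).tolist() for c,s in zip(ce[1:],st[1:]) if 40<s[4]<400])
h=cv2.cvtColor(p,cv2.COLOR_RGB2HSV)
for r in(65,85,205,225):
    k=np.nonzero(h[r,200:440,1]<40)[0]+200;print(r,k.min(),k.max())
goto(*cas(-.090-.068,-.135),.0205,28.64)
goto(*cas(-.010-.068,-.135),.0205,28.64)
```

```text
blade z 0.0211 slope -0.0005 rect tool mm [70.3 -0.1] [66.3 81.6] ang 89.35
[[308.7, 19.8], [352.5, 19.9], [111.3, 20.1], [154.9, 20.2], [264.8, 19.9]]
65 240 393
85 241 393
205 249 388
225 251 387
row [ 0.1004 -0.0134  0.0553  0.0008 -0.0005 -0.0026] cur yaw 28.40 q6 46.5 t 18.1 pos [ 0.5049 -0.0212  0.0343]
row [ 0.4204 -0.0148  0.0556  0.0008 -0.0005 -0.0026] cur yaw 28.40 q6 46.5 t 18.1 pos [ 0.5049 -0.0212  0.0343]
```

The blade centre is about 3.3 mm to the side of slot 1's hole row (column 317 against 308.7), which agrees with the computed shift. I'll correct, lower and slide in.

Request:
send_rows:
  moves:
    - [0.05,-0.012,0,0,0,0.003]
    - [0.1,-0.013,0.0,0,0,0.003]
    - [0.1,-0.013,0.03,0,0,0.003]
    - [0.1,-0.013,0.056,0,0,0.003]
    - [0.1,-0.013,0.056,0,0,0.003]
    - [0.15,-0.013,0.056,0,0,0.003]
    - [0.2,-0.013,0.056,0,0,0.003]
    - [0.25,-0.013,0.056,0,0,0.003]
    - [0.3,-0.013,0.056,0,0,0.003]
    - [0.34,-0.013,0.056,0,0,0.003]

```text
time_s: 19.1
position: [0.5789, 0.0244, 0.0205]
tcp_rot: [[0.881, 0.473, 0.001], [0.473, -0.881, -0.0], [0.001, 0.001, -1.0]]
force: [0.4, 0.3, -2.5]
opening: 0.227
grasp_force: 29.9
```

Request:
send_rows:
  moves:
    - [0.02,0,0,0,0,0]
    - [0.04,0,0,0,0,0]
    - [0.055,0,0,0,0,0]
    - [0.065,0,0,0,0,0]
    - [0.072,0,0,0,0,0]
    - [0.078,0,0.004,0,0,0]
    - [0.078,0,0.004,0,0,0]

```text
time_s: 19.8
position: [0.5944, 0.0328, 0.0192]
tcp_rot: [[0.881, 0.472, -0.0], [0.472, -0.881, 0.0], [-0.0, -0.0, -1.0]]
force: [-0.4, -0.1, -2.5]
opening: 0.225
grasp_force: 29.9
```

Run:
```python
from h import *
s=readout.read_state();print(s["force"],s["moment"],s["opening"])
goto(*cas(-.010-.068,-.135),.0195,28.64)
```

```text
[-0.4361616  -0.13217502 -2.54592504] [-0.10654953  0.10686365  0.02937664] 0.2251715629832855
row [ 0.0027  0.0049 -0.0012 -0.0001  0.     -0.0051] cur yaw 28.18 q6 54.2 t 19.8 pos [0.5944 0.0328 0.0192]
```

Request:
send_rows:
  moves:
    - [0.004,0,0.001,0,0,0]
    - [0.008,0,0.002,0,0,0]
    - [0.012,0,0.002,0,0,0]
    - [0.012,0,0.002,0,0,0]

```text
time_s: 20.2
position: [0.5954, 0.0339, 0.0187]
tcp_rot: [[0.881, 0.472, -0.004], [0.472, -0.882, -0.0], [-0.003, -0.001, -1.0]]
force: [-4.6, -1.9, 1.1]
opening: 0.227
grasp_force: 29.9
```

Request:
send_rows:
  moves:
    - [0.004,0,0,0,0,0]
    - [0.008,0,0,0,0,0]
    - [0.008,0,0,0,0,0]

```text
time_s: 20.5
position: [0.5953, 0.0343, 0.0185]
tcp_rot: [[0.881, 0.473, -0.008], [0.473, -0.881, -0.001], [-0.007, -0.003, -1.0]]
force: [-6.7, -5.1, 4.0]
opening: 0.226
grasp_force: 29.9
```

Run:
```python
from h import *
s=readout.read_state();print(s["force"],s["moment"],s["opening"])
goto(*cas(-.010-.068,-.135),.0195,28.64)
```

```text
[-6.68613249 -5.0539494   4.01803414] [-0.86784433  0.99437018 -0.09846481] 0.22642235415972975
row [-0.0033  0.0084 -0.0039 -0.0017  0.0045 -0.0046] cur yaw 28.23 q6 54.5 t 20.5 pos [0.5953 0.0343 0.0185]
```

Same signature as green. I'll release, rise and check both lifters.

Request:
send_rows:
  moves:
    - [0,0,0,0,0,0]
    - [0,0,0,0,0,0]
    - [0,0,0,0,0,0]
    - [0,0,0,0,0,0]
    - [0,0,-0.1,0,0,0]
    - [0,0,-0.25,0,0,0]
    - [0,0,-0.43,0,0,0]
    - [0,0,-0.6,0,0,0]
    - [0,0,-0.8,0,0,0]
    - [0,0,-0.8,0,0,0]
    - [0,0,-0.8,0,0,0]
  grip: 0.5

```text
time_s: 21.6
position: [0.5998, 0.0353, 0.2206]
tcp_rot: [[0.881, 0.473, 0.004], [0.473, -0.881, -0.0], [0.003, 0.002, -1.0]]
force: [-0.3, -0.2, -0.7]
opening: 0.498
grasp_force: 0.0
```

Run:
```python
from h import *
p,d,K,R,t=shot("wrist","w13")
a=np.radians(28.64);v=np.load("cass.npy");M=np.array([[np.cos(a),np.sin(a)],[-np.sin(a),np.cos(a)]])
for c in HUE:
    r=handle("w13",c,.045);print(c,r,"cassette mm",M@(r[1]-v[:2])*1000)
cv2.imwrite("pics/c13.png",cv2.resize(p[:300],None,fx=1.25,fy=1.25,interpolation=2)[:,:,::-1])
# dark wings: points higher than 45 mm
C=cloud(d,K,R,t);Q=(C[...,:2]-v[:2])@M.T
for i,y in enumerate((-.135,-.045,.045,.135)):
    k=(C[...,2]>.046)&(C[...,2]<.058)&(abs(Q[...,0]-.005)<.03)&(abs(Q[...,1]-y)<.03)
    if k.sum()<30:continue
    q=Q[k];w=np.cov(q.T);e=np.linalg.eigh(w)[1][:,1];print(i+1,k.sum(),"centre",q.mean(0).round(4),"angle",np.degrees(np.arctan2(e[1],e[0])).round(1))
goto(*cas(.005,-.135),.22,None)
```

```text
green (array([224.99226006, 240.27089783]), array([0.5313576 , 0.09749483]), np.float32(28.31354), array([88.93574524, 20.96931648]), np.float64(0.0432031204634067)) cassette mm [-103.02977629  -46.76430432]
orange (array([318.08366534, 239.34604439]), array([0.57356342, 0.02097881]), np.float32(28.644201), array([88.92537689, 18.7682724 ]), np.float64(0.04337762744105721)) cassette mm [-102.66239404 -134.14792272]
1 880 centre [ 0.0055 -0.1347] angle 166.8
2 918 centre [ 0.0056 -0.0456] angle 176.6
3 968 centre [0.0056 0.0437] angle 175.2
4 578 centre [0.0077 0.1294] angle 161.5
row [ 3.158e-01  4.100e-03 -5.400e-03 -1.000e-04  1.000e-04 -0.000e+00] cur yaw 28.20 q6 54.5 t 21.6 pos [0.5984 0.0354 0.2187]
```

View pics/c13.png

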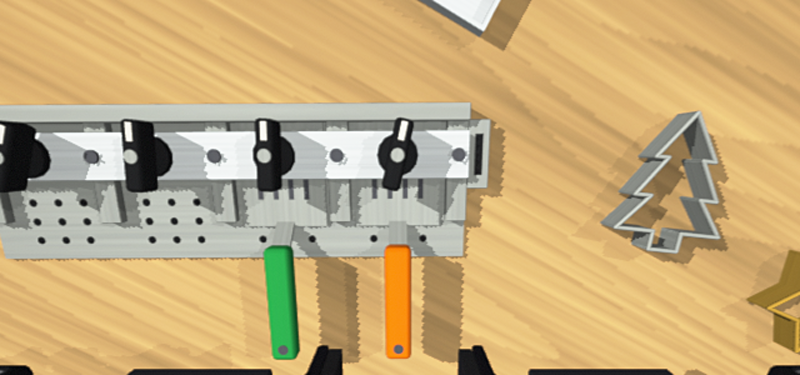

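c13: both lifters are in slots 1 and 2 (orange handle (398,300), green (282,300)). The wings sit at θ ≈ 13°, 3°, 5° and roughly 18°. Now clamp 1, wound back by a half turn first so joint 6 has range.

Request:
send_rows:
  moves:
    - [0.15,0,0,0,0,-0.09]
    - [0.316,0.004,0,0,0,-0.18]
    - [0.316,0.004,0,0,0,-0.27]
    - [0.316,0.004,0,0,0,-0.36]
    - [0.316,0.004,0,0,0,-0.45]
    - [0.316,0.004,0,0,0,-0.54]
    - [0.316,0.004,0,0,0,-0.63]
    - [0.316,0.004,0,0,0,-0.72]
    - [0.316,0.004,0,0,0,-0.81]
    - [0.316,0.004,0,0,0,-0.9]
    - [0.316,0.004,0,0,0,-0.93]

```text
time_s: 22.75
position: [0.6674, 0.0718, 0.2155]
tcp_rot: [[-0.376, 0.927, -0.006], [0.927, 0.376, 0.0], [0.003, -0.005, -1.0]]
force: [-0.6, 0.3, 0.6]
opening: 0.502
grasp_force: 0.0
```

Request:
send_rows:
  moves:
    - [0,0,0,0,0,-0.09]
    - [0,0,0,0,0,-0.18]
    - [0,0,0,0,0,-0.27]
    - [0,0,0,0,0,-0.36]
    - [0,0,0,0,0,-0.45]
    - [0,0,0,0,0,-0.54]
    - [0,0,0,0,0,-0.63]
    - [0,0,0,0,0,-0.72]
    - [0,0,0,0,0,-0.81]
    - [0,0,0,0,0,-0.9]
    - [0,0,0,0,0,-0.93]
    - [0,0,0,0,0,-0.93]

```text
time_s: 23.95
position: [0.6675, 0.0718, 0.2158]
tcp_rot: [[-0.963, -0.268, -0.005], [-0.268, 0.963, 0.0], [0.005, 0.002, -1.0]]
force: [0.3, -0.0, -0.9]
opening: 0.498
grasp_force: 0.0
```

```bash
cat >> h.py <<'E'
def wings(tag):
    "clamp angles (deg) and wing centres in cassette mm from a wrist picture"
    p,d,K,R,t=shot("wrist",tag);v=np.load("cass.npy");c,s=np.cos(v[2]),np.sin(v[2]);Q=(cloud(d,K,R,t)-[v[0],v[1],0]);z=Q[...,2];Q=Q[...,:2]@np.array([[c,-s],[s,c]])
    for i,y in enumerate((-.135,-.045,.045,.135)):
        k=(z>.046)&(z<.058)&(abs(Q[...,0]-.005)<.03)&(abs(Q[...,1]-y)<.03)
        if k.sum()>30:
            e=np.linalg.eigh(np.cov(Q[k].T))[1][:,1];print("wing",i+1,k.sum(),(Q[k].mean(0)*1000).round(1),"theta %.1f"%(-np.degrees(np.arctan2(e[1],e[0]))%180))
def lifters(tag):
    v=np.load("cass.npy");c,s=np.cos(v[2]),np.sin(v[2])
    for n in HUE:
        r=handle(tag,n,.045);print(n,(np.array([[c,s],[-s,c]])@(r[1]-v[:2])*1000).round(1),"ang %.2f"%(r[2]-np.degrees(v[2])),"z %.4f"%r[4])
E
python3 - <<'E'
from h import *
goto(*cas(.005,-.135),.031,208.64-13)
wings("w14")
E
```

```text
row [-7.300e-03 -2.000e-03  7.393e-01  1.100e-03 -3.100e-03 -7.000e-04] cur yaw -164.43 q6 -109.0 t 23.9 pos [0.6675 0.0718 0.2158]
wing 1 757 [   3.5 -134.6] theta 13.1
wing 2 802 [  3.6 -45.6] theta 3.0
wing 3 895 [ 3.8 43.6] theta 4.8
wing 4 923 [  5.4 132.1] theta 19.1
```

Request:
send_rows:
  moves:
    - [-0.007,-0.002,0.15,0,0,0]
    - [-0.007,-0.002,0.3,0,0,0]
    - [-0.007,-0.002,0.45,0,0,0]
    - [-0.007,-0.002,0.58,0,0,0]
    - [-0.007,-0.002,0.68,0,0,0]
    - [-0.007,-0.002,0.735,0,0,0]
    - [-0.007,-0.002,0.735,0,0,0]
    - [-0.007,-0.002,0.735,0,0,0]

```text
time_s: 24.8
position: [0.6713, 0.0716, 0.0354]
tcp_rot: [[-0.963, -0.268, 0.001], [-0.268, 0.963, -0.0], [-0.001, -0.0, -1.0]]
force: [-0.3, 0.1, 0.5]
opening: 0.503
grasp_force: 0.0
```

Run:
```python
from h import *
s=readout.read_state();print(s["force"],s["moment"])
goto(*cas(.005,-.135),.031,208.64-13)
```

```text
[-0.33902701  0.0882471   0.53782174] [ 0.11204445 -0.07962506  0.04014568]
row [ 0.0105  0.0038  0.0175 -0.0001  0.0004 -0.0008] cur yaw -164.43 q6 -108.9 t 24.8 pos [0.6713 0.0716 0.0354]
```

Request:
send_rows:
  moves:
    - [0.01,0.004,0.015,0,0,0]
    - [0.01,0.004,0.015,0,0,0]
    - [0.01,0.004,0.015,0,0,0]
    - [0.01,0.004,0.015,0,0,0]
    - [0.01,0.004,0.015,0,0,0]
    - [0.01,0.004,0.015,0,0,0]
    - [0.01,0.004,0.015,0,0,0]
    - [0.01,0.004,0.015,0,0,0]
    - [0.01,0.004,0.015,0,0,0]
  grip: 0

```text
time_s: 25.7
position: [0.668, 0.0736, 0.032]
tcp_rot: [[-0.963, -0.268, 0.0], [-0.268, 0.963, 0.002], [-0.001, 0.002, -1.0]]
force: [-1.2, 4.5, 3.8]
opening: 0.148
grasp_force: 30.0
```

Request:
send_rows:
  moves:
    - [0,0,0,0,0,0.08]
    - [0,0,0,0,0,0.16]
    - [0,0,0,0,0,0.24]
    - [0,0,0,0,0,0.32]
    - [0,0,0,0,0,0.4]
    - [0,0,0,0,0,0.48]
    - [0,0,0,0,0,0.56]
    - [0,0,0,0,0,0.64]
    - [0,0,0,0,0,0.72]
    - [0,0,0,0,0,0.8]
    - [0,0,0,0,0,0.88]
    - [0,0,0,0,0,0.9]

```text
time_s: 26.9
position: [0.6686, 0.0747, 0.032]
tcp_rot: [[-0.413, 0.911, 0.002], [0.911, 0.413, 0.004], [0.003, 0.003, -1.0]]
force: [0.2, 8.1, 2.7]
opening: 0.148
grasp_force: 30.0
```

Run:
```python
from h import *
s=readout.read_state();print(s["force"],s["moment"])
goto(*cas(.005,-.135),.031,208.64-149)
```

```text
[0.1808869  8.08285916 2.73504758] [ 1.36402139 -0.21236265  0.1334405 ]
row [-0.0103 -0.0052  0.0039  0.0009 -0.0025  0.6085] cur yaw 114.40 q6 -27.8 t 26.9 pos [0.6686 0.0747 0.032 ]
```

Request:
send_rows:
  moves:
    - [0.005,0.002,0,0,0,0.08]
    - [0.005,0.002,0,0,0,0.16]
    - [0.005,0.002,0,0,0,0.24]
    - [0.005,0.002,0,0,0,0.32]
    - [0.005,0.002,0,0,0,0.4]
    - [0.005,0.002,0,0,0,0.48]
    - [0.005,0.002,0,0,0,0.55]
    - [0.005,0.002,0,0,0,0.6]
    - [0.005,0.002,0,0,0,0.62]
    - [0.005,0.002,0,0,0,0.62]

```text
time_s: 27.9
position: [0.6695, 0.0747, 0.032]
tcp_rot: [[0.518, 0.856, 0.004], [0.856, -0.518, 0.001], [0.003, 0.002, -1.0]]
force: [1.8, 5.1, 0.4]
opening: 0.148
grasp_force: 30.0
```

Run:
```python
from h import *
s=readout.read_state();print(s["force"],s["moment"])
goto(*cas(.005,-.135),.031,208.64-149)
```

```text
[1.75757731 5.05737902 0.36284185] [ 0.81209666 -0.31281287  0.26783428]
row [-0.0119  0.0022  0.0039  0.0015 -0.002  -0.0091] cur yaw 58.82 q6 27.9 t 27.9 pos [0.6695 0.0747 0.032 ]
```

Request:
send_rows:
  moves:
    - [0,0,0,0,0,0.02]
    - [0,0,0,0,0,0.04]
    - [0,0,0,0,0,0.04]
    - [0,0,0,0,0,0.04]

```text
time_s: 28.3
position: [0.6695, 0.0745, 0.032]
tcp_rot: [[0.568, 0.823, 0.003], [0.823, -0.568, 0.001], [0.003, 0.002, -1.0]]
force: [0.9, 4.8, 0.7]
opening: 0.152
grasp_force: 31.0
```

Run:
```python
from h import *
s=readout.read_state();print(s["force"],s["moment"])
goto(*cas(.005,-.135),.031,208.64-149)
```

```text
[0.90754839 4.7994698  0.70211325] [ 0.83347036 -0.30909163  0.72172947]
row [-0.0111  0.0028  0.004   0.0016 -0.0016 -0.0475] cur yaw 55.36 q6 31.4 t 28.3 pos [0.6695 0.0745 0.032 ]
```

The moment jumped to 0.72 Nm, so clamp 1 is at its stop. I'll release, rise, wind back and move to clamp 2.

Request:
send_rows:
  moves:
    - [0,0,0,0,0,-0.02]
    - [0,0,0,0,0,-0.02]
    - [0,0,0,0,0,-0.02]
    - [0,0,0,0,0,-0.02]
    - [0,0,0,0,0,-0.02]
    - [0,0,-0.1,0,0,-0.02]
    - [0,0,-0.25,0,0,-0.02]
    - [0.05,-0.1,-0.4,0,0,-0.1]
    - [0.1,-0.2,-0.5,0,0,-0.18]
    - [0.16,-0.323,-0.5,0,0,-0.27]
    - [0.16,-0.323,-0.5,0,0,-0.36]
    - [0.16,-0.323,-0.5,0,0,-0.45]
  grip: 0.45

```text
time_s: 29.5
position: [0.6238, 0.1534, 0.1569]
tcp_rot: [[-0.107, 0.994, 0.0], [0.994, 0.107, -0.0], [-0.0, 0.0, -1.0]]
force: [0.2, 0.0, -0.3]
opening: 0.451
grasp_force: 0.0
```

Request:
send_rows:
  moves:
    - [0,0,0,0,0,-0.09]
    - [0,0,0,0,0,-0.18]
    - [0,0,0,0,0,-0.27]
    - [0,0,0,0,0,-0.36]
    - [0,0,0,0,0,-0.45]
    - [0,0,0,0,0,-0.54]
    - [0,0,0,0,0,-0.63]
    - [0,0,0,0,0,-0.72]
    - [0,0,0,0,0,-0.81]
    - [0,0,0,0,0,-0.9]
    - [0,0,0,0,0,-0.99]
    - [0,0,0,0,0,-1.0]

```text
time_s: 30.7
position: [0.6245, 0.1521, 0.1563]
tcp_rot: [[-0.995, -0.099, -0.0], [-0.099, 0.995, -0.0], [0.0, -0.0, -1.0]]
force: [0.6, -0.1, -0.2]
opening: 0.45
grasp_force: 0.0
```

Run:
```python
from h import *
wings("w15")
goto(*cas(.005,-.045)+[.0005,.0025],.032,208.64-3)
```

```text
wing 1 1035 [   3.9 -133.5] theta 149.3
wing 2 1070 [  3.6 -44.4] theta 3.1
wing 3 1207 [ 3.8 44.5] theta 4.7
wing 4 1461 [  3.7 133.8] theta 22.4
row [-5.900e-03  4.600e-03  4.971e-01 -0.000e+00 -1.000e-04 -2.227e-01] cur yaw -174.40 q6 -91.9 t 30.8 pos [0.6245 0.1521 0.1563]
```

Vision confirms clamp 1 at 149.3° (the stop is 149.0°). Next I align on clamp 2.

Request:
send_rows:
  moves:
    - [-0.005,0.003,0.1,0,0,-0.08]
    - [-0.005,0.003,0.2,0,0,-0.16]
    - [-0.005,0.003,0.25,0,0,-0.223]
    - [-0.005,0.003,0.35,0,0,-0.223]
    - [-0.005,0.003,0.45,0,0,-0.223]
    - [-0.005,0.003,0.49,0,0,-0.223]
    - [-0.005,0.003,0.49,0,0,-0.223]

```text
time_s: 31.45
position: [0.6245, 0.1529, 0.0322]
tcp_rot: [[-0.901, -0.433, -0.004], [-0.433, 0.901, -0.0], [0.003, 0.001, -1.0]]
force: [-0.1, 0.0, 0.6]
opening: 0.449
grasp_force: 0.0
```

Request:
send_rows:
  moves:
    - [0,0,0,0,0,0]
    - [0,0,0,0,0,0]
    - [0,0,0,0,0,0]
    - [0,0,0,0,0,0]
    - [0,0,0,0,0,0]
    - [0,0,0,0,0,0]
    - [0,0,0,0,0,0]
    - [0,0,0,0,0,0]
  grip: 0

```text
time_s: 32.25
position: [0.6263, 0.1531, 0.0347]
tcp_rot: [[-0.901, -0.434, 0.001], [-0.434, 0.901, 0.0], [-0.001, -0.0, -1.0]]
force: [-1.5, -0.0, 5.8]
opening: 0.143
grasp_force: 30.0
```

Run:
```python
from h import *
s=readout.read_state();print(s["force"],s["moment"])
goto(*cas(.005,-.0435),.031,208.64-149)
```

```text
[-1.48557195 -0.04224969  5.8148601 ] [ 0.09437219 -0.00272921 -0.06503196]
row [ 7.8000e-03 -5.0000e-04  1.4700e-02  9.0000e-04  7.0000e-04  1.6234e+00] cur yaw -154.25 q6 -111.9 t 32.2 pos [0.6263 0.1531 0.0347]
```

Request:
send_rows:
  moves:
    - [0,0,0,0,0,0.08]
    - [0,0,0,0,0,0.16]
    - [0,0,0,0,0,0.24]
    - [0,0,0,0,0,0.32]
    - [0,0,0,0,0,0.4]
    - [0,0,0,0,0,0.48]
    - [0,0,0,0,0,0.56]
    - [0,0,0,0,0,0.64]
    - [0,0,0,0,0,0.72]
    - [0,0,0,0,0,0.8]
    - [0,0,0,0,0,0.88]
    - [0,0,0,0,0,0.9]

```text
time_s: 33.45
position: [0.6262, 0.1528, 0.0347]
tcp_rot: [[-0.568, 0.823, 0.001], [0.823, 0.568, -0.001], [-0.001, 0.001, -1.0]]
force: [-0.7, -1.4, 6.2]
opening: 0.146
grasp_force: 30.0
```

Request:
send_rows:
  moves:
    - [0,0,0,0,0,0.08]
    - [0,0,0,0,0,0.16]
    - [0,0,0,0,0,0.24]
    - [0,0,0,0,0,0.32]
    - [0,0,0,0,0,0.4]
    - [0,0,0,0,0,0.48]
    - [0,0,0,0,0,0.56]
    - [0,0,0,0,0,0.64]
    - [0,0,0,0,0,0.71]
    - [0,0,0,0,0,0.74]
    - [0,0,0,0,0,0.76]
    - [0,0,0,0,0,0.76]

```text
time_s: 34.65
position: [0.6259, 0.1527, 0.0347]
tcp_rot: [[0.551, 0.834, 0.001], [0.834, -0.551, -0.002], [-0.001, 0.001, -1.0]]
force: [-0.9, -0.1, 6.7]
opening: 0.15
grasp_force: 30.9
```

Run:
```python
from h import *
s=readout.read_state();print(s["force"],s["moment"],s["opening"])
goto(*cas(.005,.0465),.13,208.64-5)
```

```text
[-0.92787711 -0.12017716  6.74067445] [-0.14322923  0.18579833  0.73249196] 0.1497832951752388
row [ 1.6330e-01 -3.2060e-01 -3.8180e-01 -5.0000e-04  1.3000e-03 -1.6343e+00] cur yaw 56.55 q6 37.4 t 34.6 pos [0.6259 0.1527 0.0347]
```

Clamp 2 is at its stop (0.73 Nm). On to clamp 3.

Request:
send_rows:
  moves:
    - [0,0,0,0,0,-0.02]
    - [0,0,0,0,0,-0.02]
    - [0,0,0,0,0,-0.02]
    - [0,0,0,0,0,-0.02]
    - [0,0,0,0,0,-0.02]
    - [0,0,-0.1,0,0,-0.02]
    - [0,0,-0.25,0,0,-0.02]
    - [0.05,-0.1,-0.4,0,0,-0.1]
    - [0.1,-0.2,-0.48,0,0,-0.18]
    - [0.163,-0.321,-0.48,0,0,-0.27]
    - [0.163,-0.321,-0.48,0,0,-0.36]
    - [0.163,-0.321,-0.48,0,0,-0.45]
  grip: 0.45

```text
time_s: 35.85
position: [0.5807, 0.2327, 0.1542]
tcp_rot: [[-0.127, 0.992, 0.0], [0.992, 0.127, 0.0], [0.0, 0.0, -1.0]]
force: [0.1, -0.3, 1.2]
opening: 0.452
grasp_force: 0.0
```

Request:
send_rows:
  moves:
    - [0,0,0,0,0,-0.09]
    - [0,0,0,0,0,-0.18]
    - [0,0,0,0,0,-0.27]
    - [0,0,0,0,0,-0.36]
    - [0,0,0,0,0,-0.45]
    - [0,0,0,0,0,-0.54]
    - [0,0,0,0,0,-0.63]
    - [0,0,0,0,0,-0.72]
    - [0,0,0,0,0,-0.81]
    - [0,0,0,0,0,-0.9]
    - [0,0,0,0,0,-0.99]
    - [0,0,0,0,0,-1.0]

```text
time_s: 37.05
position: [0.5814, 0.2314, 0.1537]
tcp_rot: [[-0.993, -0.12, -0.0], [-0.12, 0.993, -0.0], [0.0, -0.0, -1.0]]
force: [-0.5, 0.1, -0.5]
opening: 0.446
grasp_force: 0.0
```

Run:
```python
from h import *
wings("w16");lifters("w16")
goto(*cas(.005,.0465),.032,208.64-5)
```

```text
wing 1 304 [ -10.2 -141.1] theta 120.7
wing 2 1047 [  4.1 -43.6] theta 148.8
wing 3 1084 [ 3.9 45.6] theta 4.7
wing 4 1241 [  3.9 134.6] theta 22.4
green [-103.8  -40.4] ang -0.20 z 0.0431
orange [-104.  -127.1] ang 0.09 z 0.0428
row [-2.000e-04 -1.400e-03  4.867e-01  1.000e-04 -2.000e-04 -1.874e-01] cur yaw -173.22 q6 -85.3 t 37.1 pos [0.5814 0.2315 0.1537]
```

Request:
send_rows:
  moves:
    - [0,-0.002,0.1,0,0,-0.08]
    - [0,-0.002,0.2,0,0,-0.16]
    - [0,-0.002,0.25,0,0,-0.187]
    - [0,-0.002,0.35,0,0,-0.187]
    - [0,-0.002,0.45,0,0,-0.187]
    - [0,-0.002,0.48,0,0,-0.187]
    - [0,-0.002,0.48,0,0,-0.187]

```text
time_s: 37.8
position: [0.5806, 0.2308, 0.0326]
tcp_rot: [[-0.916, -0.4, -0.003], [-0.4, 0.916, -0.001], [0.003, 0.001, -1.0]]
force: [0.0, -0.3, 0.8]
opening: 0.451
grasp_force: 0.0
```

Request:
send_rows:
  moves:
    - [0,0,0,0,0,0]
    - [0,0,0,0,0,0]
    - [0,0,0,0,0,0]
    - [0,0,0,0,0,0]
    - [0,0,0,0,0,0]
    - [0,0,0,0,0,0]
    - [0,0,0,0,0,0]
    - [0,0,0,0,0,0]
  grip: 0

```text
time_s: 38.6
position: [0.5819, 0.2315, 0.0347]
tcp_rot: [[-0.916, -0.402, 0.001], [-0.402, 0.916, 0.001], [-0.001, 0.0, -1.0]]
force: [-2.3, 1.9, 4.7]
opening: 0.142
grasp_force: 30.0
```

Request:
send_rows:
  moves:
    - [0,0,0,0,0,0.08]
    - [0,0,0,0,0,0.16]
    - [0,0,0,0,0,0.24]
    - [0,0,0,0,0,0.32]
    - [0,0,0,0,0,0.4]
    - [0,0,0,0,0,0.48]
    - [0,0,0,0,0,0.56]
    - [0,0,0,0,0,0.64]
    - [0,0,0,0,0,0.72]
    - [0,0,0,0,0,0.8]
    - [0,0,0,0,0,0.88]
    - [0,0,0,0,0,0.9]

```text
time_s: 39.8
position: [0.5824, 0.233, 0.0347]
tcp_rot: [[-0.537, 0.843, 0.003], [0.843, 0.537, 0.003], [0.001, 0.004, -1.0]]
force: [-0.3, 6.6, 4.5]
opening: 0.145
grasp_force: 30.0
```

Run:
```python
from h import *
s=readout.read_state();print(s["force"],s["moment"],s["opening"])
goto(*cas(.005,.0465),.032,208.64-149)
```

```text
[-0.26468798  6.61209752  4.51432849] [1.0829142  0.03275439 0.09113019] 0.145074170447243
row [-0.0043 -0.0071  0.0107  0.0017 -0.002   0.6983] cur yaw 122.49 q6 -21.1 t 39.8 pos [0.5824 0.233  0.0347]
```

Remaining 0.698 to the stop, plus a little press against it.

Request:
send_rows:
  moves:
    - [0.003,0.002,0,0,0,0.08]
    - [0.003,0.002,0,0,0,0.16]
    - [0.003,0.002,0,0,0,0.24]
    - [0.003,0.002,0,0,0,0.32]
    - [0.003,0.002,0,0,0,0.4]
    - [0.003,0.002,0,0,0,0.48]
    - [0.003,0.002,0,0,0,0.56]
    - [0.003,0.002,0,0,0,0.64]
    - [0.003,0.002,0,0,0,0.7]
    - [0.003,0.002,0,0,0,0.74]
    - [0.003,0.002,0,0,0,0.745]
    - [0.003,0.002,0,0,0,0.745]

```text
time_s: 41.0
position: [0.5836, 0.2329, 0.0347]
tcp_rot: [[0.562, 0.827, 0.005], [0.827, -0.562, 0.001], [0.004, 0.003, -1.0]]
force: [1.3, 4.1, 3.7]
opening: 0.148
grasp_force: 30.8
```

Run:
```python
from h import *
s=readout.read_state();print(s["force"],s["moment"],s["opening"])
goto(*cas(.005,.1365),.13,208.64-22)
```

```text
[1.33999416 4.13949725 3.66234708] [ 0.83877158 -0.42739171  0.63171206] 0.14811108756873392
row [ 1.5500e-01 -3.2220e-01 -3.8170e-01  3.9000e-03  1.0000e-03 -1.4539e+00] cur yaw 55.79 q6 45.8 t 41.0 pos [0.5836 0.2329 0.0347]
```

Clamp 3 is at its stop. On to clamp 4.

Request:
send_rows:
  moves:
    - [0,0,0,0,0,-0.02]
    - [0,0,0,0,0,-0.02]
    - [0,0,0,0,0,-0.02]
    - [0,0,0,0,0,-0.02]
    - [0,0,0,0,0,-0.02]
    - [0,0,-0.1,0,0,-0.02]
    - [0,0,-0.25,0,0,-0.02]
    - [0.05,-0.1,-0.4,0,0,-0.1]
    - [0.1,-0.2,-0.48,0,0,-0.18]
    - [0.155,-0.322,-0.48,0,0,-0.27]
    - [0.155,-0.322,-0.48,0,0,-0.36]
    - [0.155,-0.322,-0.48,0,0,-0.45]
  grip: 0.45

```text
time_s: 42.2
position: [0.536, 0.3103, 0.1542]
tcp_rot: [[-0.115, 0.993, 0.0], [0.993, 0.115, -0.0], [-0.0, 0.0, -1.0]]
force: [0.1, -0.4, -0.2]
opening: 0.45
grasp_force: 0.0
```

Request:
send_rows:
  moves:
    - [0,0,0,0,0,-0.09]
    - [0,0,0,0,0,-0.18]
    - [0,0,0,0,0,-0.27]
    - [0,0,0,0,0,-0.36]
    - [0,0,0,0,0,-0.45]
    - [0,0,0,0,0,-0.54]
    - [0,0,0,0,0,-0.63]
    - [0,0,0,0,0,-0.72]
    - [0,0,0,0,0,-0.81]
    - [0,0,0,0,0,-0.9]
    - [0,0,0,0,0,-0.99]
    - [0,0,0,0,0,-1.0]

```text
time_s: 43.4
position: [0.5368, 0.3091, 0.1536]
tcp_rot: [[-0.994, -0.107, -0.001], [-0.107, 0.994, -0.0], [0.001, -0.0, -1.0]]
force: [0.7, 0.2, 0.4]
opening: 0.448
grasp_force: 0.0
```

Run:
```python
from h import *
wings("w17")
goto(*cas(.005,.1365),.032,208.64-22.4)
```

```text
wing 1 43 [  21.4 -119.2] theta 27.5
wing 2 196 [-12.  -52.2] theta 76.7
wing 3 1041 [ 4.1 46.4] theta 148.9
wing 4 1065 [  3.8 135.9] theta 21.6
row [-6.600e-03  3.400e-03  4.867e-01 -1.000e-04 -3.000e-04 -2.100e-03] cur yaw -173.95 q6 -76.4 t 43.5 pos [0.5368 0.3091 0.1537]
```

Request:
send_rows:
  moves:
    - [-0.006,0.003,0.1,0,0,0]
    - [-0.006,0.003,0.2,0,0,0]
    - [-0.006,0.003,0.3,0,0,0]
    - [-0.006,0.003,0.4,0,0,0]
    - [-0.006,0.003,0.46,0,0,0]
    - [-0.006,0.003,0.48,0,0,0]
    - [-0.006,0.003,0.48,0,0,0]

```text
time_s: 44.15
position: [0.5383, 0.3101, 0.0334]
tcp_rot: [[-0.994, -0.106, -0.001], [-0.106, 0.994, -0.0], [0.001, -0.0, -1.0]]
force: [0.1, -0.3, 0.7]
opening: 0.452
grasp_force: 0.0
```

Request:
send_rows:
  moves:
    - [0,0,0,0,0,0]
    - [0,0,0,0,0,0]
    - [0,0,0,0,0,0]
    - [0,0,0,0,0,0]
    - [0,0,0,0,0,0]
    - [0,0,0,0,0,0]
    - [0,0,0,0,0,0]
    - [0,0,0,0,0,0]
  grip: 0

```text
time_s: 44.95
position: [0.5388, 0.3109, 0.0345]
tcp_rot: [[-0.994, -0.107, 0.001], [-0.107, 0.994, 0.001], [-0.001, 0.001, -1.0]]
force: [-1.7, 2.9, 5.6]
opening: 0.147
grasp_force: 30.0
```

Request:
send_rows:
  moves:
    - [0,0,0,0,0,0.08]
    - [0,0,0,0,0,0.16]
    - [0,0,0,0,0,0.24]
    - [0,0,0,0,0,0.32]
    - [0,0,0,0,0,0.4]
    - [0,0,0,0,0,0.48]
    - [0,0,0,0,0,0.56]
    - [0,0,0,0,0,0.64]
    - [0,0,0,0,0,0.72]
    - [0,0,0,0,0,0.8]
    - [0,0,0,0,0,0.88]
    - [0,0,0,0,0,0.9]

```text
time_s: 46.15
position: [0.5397, 0.3122, 0.0345]
tcp_rot: [[-0.258, 0.966, 0.003], [0.966, 0.258, 0.003], [0.002, 0.004, -1.0]]
force: [-0.7, 6.9, 3.4]
opening: 0.146
grasp_force: 30.0
```

Run:
```python
from h import *
s=readout.read_state();print(s["force"],s["moment"],s["opening"])
goto(*cas(.005,.1365),.032,208.64-149)
```

```text
[-0.73118663  6.94288723  3.41035371] [1.1820473  0.00217835 0.07141142] 0.14619784338322506
row [-0.0068 -0.0075  0.0101  0.0019 -0.0026  0.5033] cur yaw 104.94 q6 4.7 t 46.1 pos [0.5397 0.3122 0.0345]
```

Request:
send_rows:
  moves:
    - [0.003,0.002,0,0,0,0.08]
    - [0.003,0.002,0,0,0,0.16]
    - [0.003,0.002,0,0,0,0.24]
    - [0.003,0.002,0,0,0,0.32]
    - [0.003,0.002,0,0,0,0.4]
    - [0.003,0.002,0,0,0,0.48]
    - [0.003,0.002,0,0,0,0.53]
    - [0.003,0.002,0,0,0,0.55]
    - [0.003,0.002,0,0,0,0.55]

```text
time_s: 47.05
position: [0.5407, 0.312, 0.0345]
tcp_rot: [[0.562, 0.827, 0.005], [0.827, -0.562, 0.001], [0.004, 0.003, -1.0]]
force: [2.1, 4.8, 4.0]
opening: 0.151
grasp_force: 30.8
```

Run:
```python
from h import *
s=readout.read_state();print(s["force"],s["moment"],s["opening"])
goto(*cas(.005,.1365),.032,208.64-149)
```

```text
[2.10009375 4.84415959 3.96017517] [ 0.77352979 -0.36532433  0.67320655] 0.15145016598393027
row [-0.0117 -0.0035  0.0101  0.0021 -0.0024 -0.0429] cur yaw 55.78 q6 54.0 t 47.0 pos [0.5407 0.312  0.0345]
```

Clamp 4 is at its stop. I'll release, rise and do the final check.

Request:
send_rows:
  moves:
    - [0,0,0,0,0,-0.02]
    - [0,0,0,0,0,-0.02]
    - [0,0,0,0,0,-0.02]
    - [0,0,0,0,0,-0.02]
    - [0,0,0,0,0,-0.02]
    - [0,0,-0.1,0,0,-0.02]
    - [0,0,-0.25,0,0,-0.02]
    - [0,0,-0.4,0,0,-0.02]
    - [0,0,-0.6,0,0,-0.1]
    - [-0.1,0.1,-0.8,0,0,0.1]
    - [-0.25,0.2,-0.9,0,0,0.2]
    - [-0.43,0.3,-1.0,0,0,0.3]
  grip: 0.5

```text
time_s: 48.25
position: [0.542, 0.1961, 0.2775]
tcp_rot: [[0.782, 0.624, 0.004], [0.624, -0.782, 0.0], [0.003, 0.002, -1.0]]
force: [0.1, -0.5, -0.7]
opening: 0.496
grasp_force: 0.0
```

Request:
send_rows:
  moves:
    - [-0.1,0,-0.3,0,0,0.05]
    - [-0.2,0,-0.3,0,0,0.1]
    - [-0.2,0,-0.3,0,0,0.1]
    - [-0.2,0,-0.3,0,0,0.1]
    - [-0.2,0,-0.3,0,0,0.1]

```text
time_s: 48.75
position: [0.502, 0.1656, 0.3489]
tcp_rot: [[0.867, 0.498, -0.002], [0.498, -0.867, 0.0], [-0.002, -0.001, -1.0]]
force: [0.4, 0.3, 0.1]
opening: 0.502
grasp_force: 0.0
```

Run:
```python
from h import *
wings("w18");lifters("w18");goto(.55,.1,.33,0)
```

```text
wing 1 506 [   5.4 -133.1] theta 149.3
wing 2 499 [  5.4 -43.6] theta 149.0
wing 3 485 [ 5.5 45.7] theta 149.3
wing 4 498 [  5.7 135. ] theta 149.0
green [-103.5  -43.3] ang -0.29 z 0.0433
orange [-103.2 -131.2] ang -0.05 z 0.0431
row [ 0.0357  0.3238  0.0733 -0.0004  0.0019  0.3322] cur yaw 29.90 q6 66.2 t 48.8 pos [0.502  0.1657 0.3485]
```

View pics/w18.png

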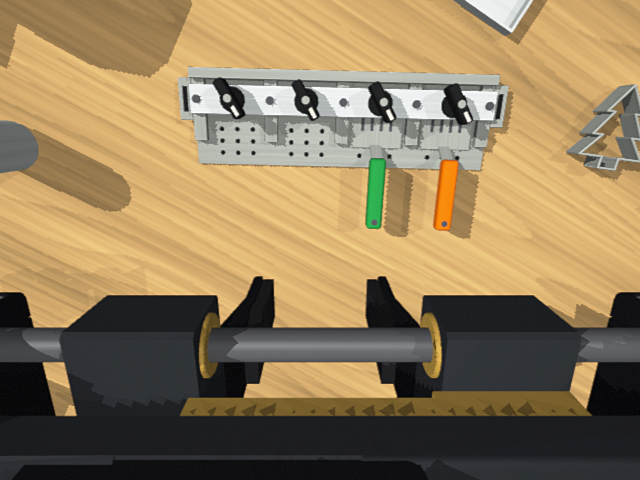

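w18: all four wings are at 149° (1–4 at (456,104),(382,103),(306,99),(228,98)), and the green and orange handles are straight in slots 2 and 1. I'm handing in.

```bash
python3 -c "
from rig import ticket
print(ticket.hand_in())"
```

```text
the job is handed in; nothing more can be done
None
```

The job is handed in: the green lifter is home in slot 2, the orange one in slot 1 (the only two on the bench), all four clamp knobs are screwed down to their stops, and I touched nothing else.

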